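# Gauge two filter carriers, fit the good one, reject the other

## Task

One of the two filter carriers in the jig was not bored to size all the way through. Take the plug gauge and try it, straight and without forcing it, in the left carrier first (left as the robot sees it) and then in the right one: a good bore lets the gauge out at the underside, a bad one stops it part-way down. Hang the gauge back in its stand, press the carrier that passed down between the spring clips of the bracket until it sits flat on the bed, lay the one that failed flat in the reject tray, and leave the things standing around where they are.

Things in the scene. Friction and masses are not known exactly. Their poses are not given: they have to be found in the camera images.
- gauge: steel plug gauge, 94 mm tall, 0.12 kg, hanging upright in its stand. Origin at the centre of the plug's lower end, z up the axis. Plug 18 mm in diameter, z = 0 to 34 mm (lowest 3 mm taper to 13 mm); flange 26 mm in diameter, z = 34 to 38; hexagonal handle z = 38 to 94 mm, 15.6 mm over flats (two flats face +y and -y), 18 mm over corners
- gauge_grip (a point): middle of the gauge's handle, on the axis, 70 mm above the lower end of the plug
- gauge_tip (a point): centre of the lower end of the gauge's plug
- gauge_stand: grey block 62x62 mm, 46 mm high, on a foot 72x72x6 mm, with an upright 22 mm through-hole in its middle (mouth chamfered 2 mm). Fixed. Origin under its centre at the worktop. The hanging gauge's flange rests on the block's top, 46 mm up
- jig: dark steel gauging jig 84 (x) x 184 (y) x 22 (z) mm, fixed, origin under its centre at the worktop. Two nests 88 mm apart along its y, each with a 27 mm relief bore right through the jig and four dowel pins 6 mm high around the carrier's ears
- nest_left (a point): centre of the left nest (jig +y) on the jig's top, where the underside of a carrier rests; 22 mm above the worktop
- nest_right (a point): centre of the right nest (jig -y) on the jig's top
- carrier_a: aluminium filter carrier lying flat and loose (1.5 mm play) in one of the nests: plate 44 (x) x 54 (y) x 14 (z) mm, an ear 14 (x) x 12 (y) x 8 (z) mm in the middle of each y end (78 mm over ears, ears 2 to 10 mm above the underside), upright bore in its centre. Origin at the centre of its underside, z up. 0.09 kg. The name does not say whether it is good
- carrier_b: the other carrier, outwardly the same, same axes. In both the bore is 19.5 mm across over the upper 8 mm (mouth chamfered 1.5 mm). Over the lower 6 mm it is 19.5 mm in the good one, 14.5 mm in the bad one, where the gauge stops on a ledge 8 mm below the top face. Exactly one of the two is good; the name does not say which
- bracket: grey fixed bracket, origin under its centre: foot 64 (x) x 108 (y) x 8 mm, bed 40x52 mm, top 20 mm up; beyond each y end a fork open at the top, 29.5 to 44.5 mm out, 42 mm high. In each fork two sprung steel clips face each other across x: 12.6 mm apart, flaring to 22 mm at the top (47 mm up). A light tube 16 mm across stands 8 mm up from the bed's centre; a bad bore cannot go over it
- bracket_seat (a point): centre of the top of the bracket's bed, where the underside of the fitted carrier rests; the carrier's y axis then lies along the bracket's y, either way round. Pressing the carrier home against the clips takes about 8 to 15 N
- reject_tray: white open tray 112 (x) x 122 (y) mm, 26 mm high, walls and floor 4 mm, fixed. Origin under its centre
- microscope: fixed microscope at the left, 526 mm tall; keep arm and hand clear. It reaches from its origin (on the worktop) 0.24 m towards the robot (-x), 0.12 m to the right (-y) and 0.14 m to the left; come round the front of it
- monitor: fixed monitor behind the work, 374 mm tall, 452 mm wide (y); its screen begins 20 mm, its foot 85 mm in front (-x) of its origin, which lies on the worktop
- slide_box: fixed closed box of slides behind the jig, 105 (x) x 175 (y) x 38 mm; origin under its centre
- canister: bystander: closed black lens canister 41 mm across, 63 mm tall, standing; origin under its centre
- glass_box: bystander: small white box of cover glasses, 36x36x16 mm; origin under its centre
- forceps: bystander: steel forceps lying flat, 126 mm long along their own y, 8 mm high; origin under their middle
- tape_roll: bystander: roll of tape lying flat, 84 mm across, 24 mm high; origin under its centre
- dish: bystander: petri dish, 87 mm across, 17 mm high; origin under its centre
- stain_bottle: bystander: brown bottle 40 mm across, 75 mm tall, standing; origin under its centre
- marker: bystander: marker pen lying, 136 mm long along its own y, 19 mm thick; origin under its middle

How it is judged:
By the outcome, as a careful person would: the job done as asked, in the order asked, and still so for the second after the job is handed in, with the robot touching nothing.
It also fails if it takes over 72 s, if anything falls off the work surface, if the arm or the gripper's body presses on something with over 40 N, if the wrist force passes 120 N, or if a joint passes its speed limit or range.

## Robot

A 7-joint arm with a two-finger parallel gripper is mounted at the origin on a cart in front of the work surface, level with it; the furniture and walls round the work are solid. World frame = base frame: x ahead of the robot, y to its left, z up, the work surface at z = 0. Lengths are in m, angles in rad, forces in N, time in s.
With the tool pointing down it reaches from about 0.425 to 0.875 m from the base axis. Payload 4.7 kg.
Tool frame: the origin (TCP) lies midway between the tips of the shut fingers; the grasp point (between the pads) lies 19 mm behind it; z points along the fingers, y is the line along which they close (so a half turn about z gives the same grasp; the last joint's range is limited). The gripper opens to 87 mm and grips with 3 to 60 N. Pads are 19 mm wide; open, the fingers measure 117 mm over their backs; the gripper's body (75 mm by 190 mm) begins 51 mm behind the grasp point.
Start: joints at [-1.241, 0.321, -0.07, 1.45, 0.023, 1.371, -0.057], TCP at [0.202, 0.618, 0.223] pointing down, gripper open.
Joint ranges: [-2.86, 2.86], [-0.3, 2.09], [-1.38, 1.24], [0.06, 2.45], [-1.56, 4.7], [0.09, 2.05], [-2.69, 2.69]. Speed limits (rad/s): [2.57, 2.57, 3.14, 3.14, 3.14, 3.14, 3.14].

## Interface

Orientations are given as a 3x3 rotation matrix whose columns are the frame's x, y, z axes.
In Python, from bench import env gives the robot as it stands.
- The arm moves only by the shell command python3 drive.py 'ROWS' [OPENING]. ROWS is rows parted by semicolons, their numbers by spaces, 1 to 5 of them, each of 6 numbers: dx, dy, dz in m, then a rotation vector rx, ry, rz in rad; each row is the pose to reach, as a shift and turn from the pose commanded when the command began, along the tool's axes at that moment; what a row does not reach only later rows make up. A row lasts 1/12 s, in which the tool goes at most 0.0417 m and 0.125 rad, less where a joint would pass 70% of its speed; a pose out of reach is approached as far as the arm can. OPENING is the finger opening in m, set as the command begins (- or left out keeps the last). The fingers move at their own pace and stop on an object; the grip force is fixed at half the most. Time passes only in rows, so rows that do not move let the fingers close. It prints the time, the measured TCP pose, the force, the opening and the grip force at its end.
- env.observe(): the state, without advancing time (a new reading comes with each control period).
- env.capture(name): name is "scene" or "top" or "wrist"; returns the picture (400x640x3 uint8, red, green, blue); there is no depth.
- env.calibration(name): a dict with "fx", "fy", "cx", "cy" (pixels), "world_to_cam" (4x4, takes a point from world to camera coordinates); the wrist camera has in their place "tool_from_camera" (4x4, takes a point from camera to tool coordinates, whose origin is the TCP and whose axes are the flange's). Camera axes: x right, y down, z forward; pixel columns grow to the right and rows downward; lengths in m; the calibration is good to about 2 mm. The wrist camera is an equidistant fisheye: a pixel r from the principal point sees the ray r / f radians off the axis. A picture is of the moment at which its call begins: read the wrist's pose just before it. calibration takes no time and is no camera call.
- env.close_job(): hands the job in; it is judged then, once.
The state is a dict: "t": time; "joint_pos": joint angles; "qvel": joint speeds; "joint_efforts": joint torques, N m; "eef_pos": TCP position; "orientation": TCP orientation; "ft_force": force on the tool from outside, world axes, zero at the start; "wrist_torque": the same for the moment, N m; "grip_width": finger opening in m; "finger_force": force on a finger pad.
Only numpy, scipy, OpenCV 4.12 (cv2) and the standard library are available. Lean on these libraries where they do the work, as an engineer would, in place of code of your own. Each camera call takes 0.05 s, during which the arm holds its last target. There are 200 camera calls.

## Working session

There is one attempt and no reset: what is moved stays moved. The work goes in short steps, Python scripts to look and compute and a shell command to move; the robot and the scene stay as the last step left them, time stands still between calls to the robot, and variables do not carry over. Pictures are saved under pics/ and viewed, at most 10 in all, crops included, and the job is handed in when it is done.

```bash
ls; mkdir -p pics
python3 - <<'E'
from bench import env
import cv2,numpy as np
np.set_printoptions(precision=4,suppress=True)
for n in("scene","top"):
    im=env.capture(n);cv2.imwrite(f"pics/{n}0.png",im[:,:,::-1]);c=env.calibration(n);print(n,c)
print(env.calibration("wrist"));o=env.observe();print(o)
E
```

```text
bench.py
drive.py
pics
scene {'fx': 441.9747021357094, 'fy': 441.9747021357094, 'cx': 318.1897023384726, 'cy': 203.17500440117442, 'world_to_cam': array([[ 0.4459, -0.8949, -0.019 , -0.2712],
       [-0.4298, -0.1954, -0.8815,  0.3284],
       [ 0.7851,  0.4012, -0.4718,  1.1369],
       [ 0.    ,  0.    ,  0.    ,  1.    ]])}
top {'fx': 408.00273237518405, 'fy': 408.00273237518405, 'cx': 312.8843028305642, 'cy': 198.43696408593024, 'world_to_cam': array([[-0.0251, -0.9994, -0.0257,  0.0163],
       [-0.9873,  0.0288, -0.1561,  0.5759],
       [ 0.1568,  0.0214, -0.9874,  1.6257],
       [ 0.    ,  0.    ,  0.    ,  1.    ]])}
{'fx': 309.70691628693146, 'fy': 309.70691628693146, 'cx': 323.2073381660685, 'cy': 197.23166855234993, 'tool_from_camera': array([[ 0.0009, -0.9522, -0.3056,  0.0829],
       [ 1.    ,  0.0007,  0.0008, -0.0007],
       [-0.0006, -0.3056,  0.9522, -0.1635],
       [ 0.    ,  0.    ,  0.    ,  1.    ]])}
{'t': 0.1, 'joint_pos': array([-1.2409,  0.3218, -0.0701,  1.4515,  0.0226,  1.3708, -0.0569]), 'qvel': array([ 0.0023, -0.0016, -0.0005, -0.0027, -0.0002,  0.0011, -0.0005]), 'joint_efforts': array([  0.    , -49.2572,  -0.4058, -31.3399,  -0.0642,   0.0395,
         0.0001]), 'eef_pos': array([0.2017, 0.6174, 0.2216]), 'orientation': array([[-0.9506,  0.3105, -0.0005],
       [ 0.3105,  0.9506, -0.0016],
       [-0.0001, -0.0017, -1.    ]]), 'ft_force': array([ 0.199 , -1.2638, -0.554 ]), 'wrist_torque': array([-0.0329, -0.0339, -0.0074]), 'finger_force': 0.0, 'grip_width': 0.08705551148898039}
```

View pics/top0.png

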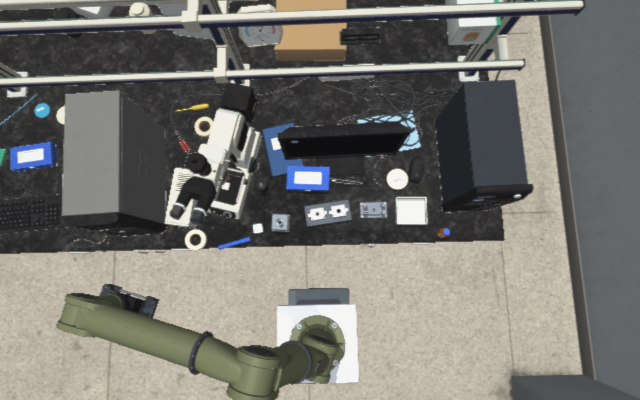

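View pics/scene0.png

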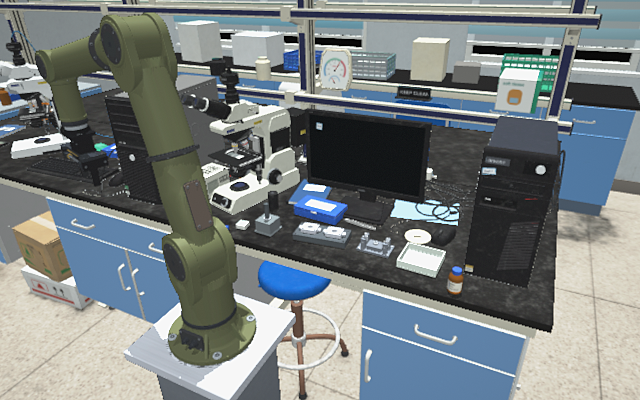

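Top view: gauge in its stand at about (280,222), jig (328,213) with carriers at (317,214) and (339,212), bracket (374,210), tray (411,211). I'll get coarse positions first, then refine them with the wrist camera.

```bash
cat > h.py <<'E'
from bench import env
import cv2,numpy as np
np.set_printoptions(precision=4,suppress=True)
def ray(n,u,v):
    c=env.calibration(n);d=np.array([(u-c["cx"])/c["fx"],(v-c["cy"])/c["fy"],1])
    if n=="wrist":
        r=np.hypot(d[0],d[1]);d=np.array([d[0]/r*np.sin(r),d[1]/r*np.sin(r),np.cos(r)]) if r>1e-9 else d
        o=env.observe();R=o["orientation"];T=c["tool_from_camera"]
        return o["eef_pos"]+R@T[:3,3],R@T[:3,:3]@d
    M=c["world_to_cam"];return -M[:3,:3].T@M[:3,3],M[:3,:3].T@d
def onz(n,u,v,z):
    p,d=ray(n,u,v);return p+d*(z-p[2])/d[2]
def proj(P):
    "world point to wrist pixel"
    c=env.calibration("wrist");o=env.observe();T=c["tool_from_camera"]
    q=T[:3,:3].T@(o["orientation"].T@(np.array(P)-o["eef_pos"])-T[:3,3])
    th=np.arctan2(np.hypot(q[0],q[1]),q[2]);s=th/np.hypot(q[0],q[1])
    return np.array([c["cx"]+c["fx"]*q[0]*s,c["cy"]+c["fy"]*q[1]*s])
def go(P,yaw=None):
    "tool-frame shift to world point P, and turn about tool z to make tool x at yaw (commanded~measured)"
    o=env.observe();R=o["orientation"];print("shift",R.T@(np.array(P)-o["eef_pos"]))
    if yaw is not None:
        a=np.arctan2(R[1,0],R[0,0]);d=(yaw-a+np.pi)%(2*np.pi)-np.pi
        print("yaw now",a,"tool rz",-d)
E
python3 - <<'E'
from h import *
for k,u,v,z in[("stand",280,222,.05),("carL",317,214,.036),("carR",339,212,.036),("bracket",374,210,.03),("tray",411,211,.02),("box",308,178,.038),("bottle",443,232,.04),("microarm",183,215,.1),("mon",343,140,.37)]: print(k,onz("top",u,v,z))
im=env.capture("top")[150:260,180:460];cv2.imwrite("pics/topc.png",cv2.resize(im[:,:,::-1],None,fx=2.8,fy=2.8,interpolation=cv2.INTER_CUBIC))
E
```

```text
stand [0.4825 0.1364 0.05  ]
carL [ 0.5126 -0.0144  0.036 ]
carR [ 0.5183 -0.1046  0.036 ]
bracket [ 0.5233 -0.2483  0.03  ]
tray [ 0.5161 -0.401   0.02  ]
box [0.6637 0.0189 0.038 ]
bottle [ 0.425  -0.5193  0.04  ]
microarm [0.5159 0.5164 0.1   ]
mon [ 0.7203 -0.1125  0.37  ]
```

View pics/topc.png

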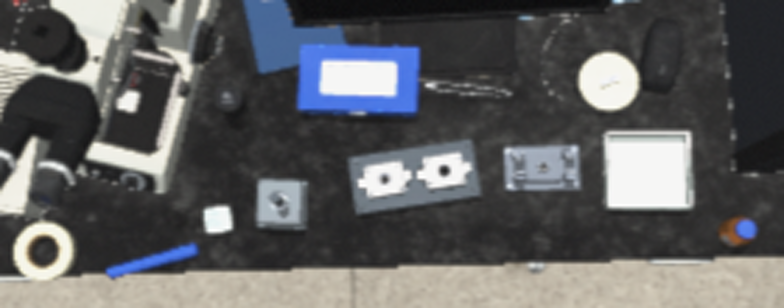

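The crop shows the tray at the right (648,170), bracket (542,167), the jig yawed a few degrees at (415,175), stand (282,204), glass box (218,219), marker (152,260) and canister (230,98). Next I move in around the front of the microscope.

```bash
python3 drive.py '-.024 -.029 -.008 0 0 0;-.048 -.058 -.016 0 0 0;-.072 -.087 -.024 0 0 0;-.096 -.116 -.032 0 0 0;-.12 -.145 -.04 0 0 0' && python3 drive.py '-.024 -.029 -.008 0 0 0;-.048 -.058 -.016 0 0 0;-.072 -.087 -.024 0 0 0;-.096 -.116 -.032 0 0 0;-.12 -.145 -.04 0 0 0' && python3 drive.py '-.024 -.029 -.008 0 0 -.06;-.048 -.058 -.016 0 0 -.12;-.072 -.087 -.024 0 0 -.18;-.096 -.116 -.032 0 0 -.24;-.12 -.145 -.04 0 0 -.32' && python3 drive.py '0 0 0 0 0 0;0 0 0 0 0 0'
python3 - <<'E'
from h import *
o=env.observe();print(o["eef_pos"],o["orientation"],o["joint_pos"],o["t"])
im=env.capture("wrist");cv2.imwrite("pics/w1.png",im[:,:,::-1])
E
```

```text
t: 0.57
eef_pos: [0.2713, 0.4408, 0.2625]
orientation: [[-0.951, 0.31, -0.0], [0.31, 0.951, -0.001], [0.0, -0.001, -1.0]]
ft_force: [0.6, 0.3, 0.8]
grip_width: 0.087
finger_force: 0.0
t: 0.98
eef_pos: [0.3402, 0.2657, 0.3028]
orientation: [[-0.951, 0.31, -0.0], [0.31, 0.951, 0.0], [0.0, 0.0, -1.0]]
ft_force: [0.2, 0.8, 0.2]
grip_width: 0.0871
finger_force: 0.0
t: 1.4
eef_pos: [0.4091, 0.0906, 0.3429]
orientation: [[-1.0, -0.007, 0.0], [-0.007, 1.0, 0.001], [-0.0, 0.001, -1.0]]
ft_force: [0.4, 0.4, -0.7]
grip_width: 0.0868
finger_force: 0.0
t: 1.57
eef_pos: [0.4097, 0.0906, 0.3431]
orientation: [[-1.0, 0.001, 0.001], [0.001, 1.0, 0.002], [-0.001, 0.002, -1.0]]
ft_force: [-1.3, 0.8, -0.3]
grip_width: 0.0868
finger_force: 0.0
[0.4097 0.0906 0.3431] [[-1.      0.0012  0.0008]
 [ 0.0012  1.      0.0017]
 [-0.0008  0.0017 -1.    ]] [-0.8183 -0.2534  0.4357  1.7808  0.1048  1.5899  1.1769] 1.5667
```

View pics/w1.png

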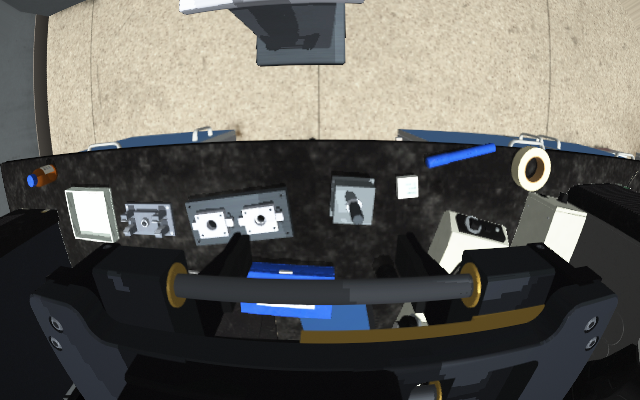

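The wrist picture (right = +y, down = +x) shows tray (92,214), bracket (147,221), carriers at (212,225) right and (260,219) left, and the gauge handle top near (350,192) leaning through perspective to (357,220) with the stand at (355,201). I'll segment it here, then get closer to the gauge.

```bash
cat >> h.py <<'E'
def blobs(im,mask,zz,amin=20,amax=1e9,roi=None):
    m=mask.astype(np.uint8)*255
    if roi: k=np.zeros_like(m);k[roi[1]:roi[3],roi[0]:roi[2]]=1;m=m*k
    cs,_=cv2.findContours(m,cv2.RETR_CCOMP,cv2.CHAIN_APPROX_NONE)
    for c in cs:
        a=cv2.contourArea(c)
        if amin<=a<=amax:
            P=np.array([onz("wrist",*p,zz)[:2] for p in c[:,0].astype(float)])
            (cx,cy),(w,h),an=cv2.minAreaRect((P*1000).astype(np.float32))
            print("px",c[:,0].mean(0),"area",a,"ctr",np.array([cx,cy])/1000,"size",np.array([w,h]),"ang",an,"mean",P.mean(0))
E
python3 - <<'E'
from h import *
im=env.capture("wrist");g=im.min(2)
print("white carriers z.036");blobs(im,g>170,.036,300,4000,(180,170,300,260))
print("bores");blobs(im,g<90,.036,20,400,(195,200,285,240))
print("tray z.026");blobs(im,g>150,.026,500,9e9,(50,170,125,250))
print("jig, bracket, stand gray")
print("gauge top dark");blobs(im,im.max(2)<60,.106,30,900,(335,175,375,232))
for p in[(350,190),(355,201),(147,221)]:print(im[p[1],p[0]])
for n,u,v,z in[("gtop",350,190,.106),("stand",355,202,.046),("brk",148,221,.028)]:print(n,onz("wrist",u,v,z))
cv2.imwrite("pics/w1c.png",cv2.resize(im[165:250,60:390,::-1],None,fx=2.4,fy=2.4,interpolation=cv2.INTER_CUBIC))
E
```

```text
white carriers z.036
px [210.9664 224.9412] area 742.5 ctr [ 0.5281 -0.1003] size [45.8072 77.557 ] ang 7.1096272468566895 mean [ 0.5273 -0.1006]
px [259.8015 220.0076] area 868.5 ctr [ 0.517  -0.0133] size [46.0757 78.2975] ang 7.413094520568848 mean [ 0.5164 -0.0122]
bores
px [239.8542 236.3958] area 104.0 ctr [ 0.5446 -0.0507] size [15.1272 38.5028] ang 1.8008146286010742 mean [ 0.5472 -0.0495]
px [211. 224.] area 25.0 ctr [ 0.5253 -0.0998] size [11.1829 10.7436] ang 82.65716552734375 mean [ 0.5253 -0.0998]
px [259.3529 218.6471] area 22.5 ctr [ 0.5136 -0.0123] size [8.5079 9.2137] ang 86.31645202636719 mean [ 0.5137 -0.0125]
px [277.0556 209.7222] area 21.0 ctr [0.4973 0.0178] size [ 8.6631 10.0085] ang 0.48474836349487305 mean [0.4977 0.018 ]
px [208.7627 209.5254] area 51.5 ctr [ 0.4989 -0.1009] size [ 5.5381 53.5337] ang 5.994162559509277 mean [ 0.4988 -0.1008]
px [256.9844 204.2188] area 55.0 ctr [ 0.4886 -0.0158] size [ 5.0484 53.4527] ang 8.791369438171387 mean [ 0.4885 -0.015 ]
tray z.026
px [ 88.2356 215.1149] area 1860.0 ctr [ 0.5226 -0.4018] size [124.1762 114.3421] ang 88.4925308227539 mean [ 0.5218 -0.3994]
jig, bracket, stand gray
gauge top dark
px [353.6047 211.2093] area 104.5 ctr [0.4725 0.1346] size [22.9028 14.5197] ang 15.704760551452637 mean [0.4736 0.1349]
px [362.1133 220.5333] area 243.0 ctr [0.4778 0.136 ] size [55.2096 55.5748] ang 3.498196840286255 mean [0.4877 0.1474]
px [358.0185 180.0617] area 174.0 ctr [0.4313 0.1349] size [18.1311 53.0986] ang 0.580028235912323 mean [0.4292 0.1394]
[170 184 190]
[154 162 171]
[ 93  97 105]
gtop [0.4431 0.1289 0.106 ]
stand [0.4804 0.143  0.046 ]
brk [ 0.527  -0.2349  0.028 ]
```

```bash
python3 drive.py '0 .01 .03 0 0 0;0 .02 .07 0 0 0;0 .03 .1 0 0 0;0 .035 .14 0 0 0;0 .035 .14 0 0 0' | tail -5
python3 - <<'E'
from h import *
o=env.observe();print(o["eef_pos"],o["joint_pos"],o["t"])
im=env.capture("wrist");cv2.imwrite("pics/w2.png",im[60:300,180:500,::-1].repeat(2,0).repeat(2,1))
E
```

```text
eef_pos: [0.403, 0.1281, 0.195]
orientation: [[-1.0, -0.009, -0.012], [-0.009, 1.0, -0.007], [0.012, -0.007, -1.0]]
ft_force: [-0.9, -0.8, 0.3]
grip_width: 0.0871
finger_force: 0.0
[0.403  0.1281 0.195 ] [-0.8388 -0.1713  0.4235  2.0165  0.0741  1.296   1.1376] 2.0833
```

View pics/w2.png

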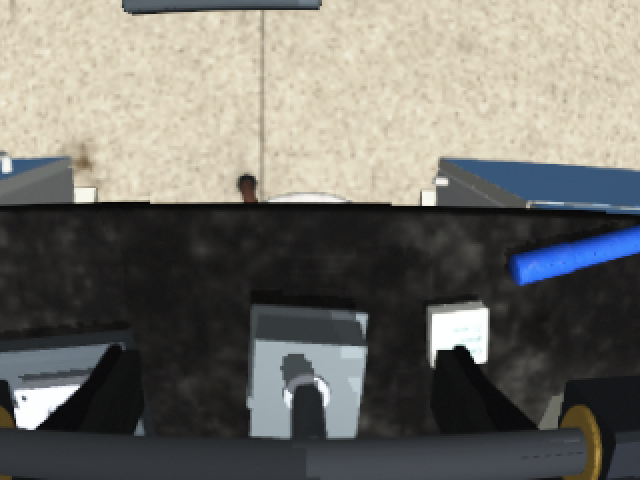

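The closer view (2x crop offset 180,60) shows the stand front with the bright flange ring at crop (306,393), i.e. pixel (333,256). The handle top is hidden by the gripper bar. I'll intersect the flange ring here with the handle in the first view.

Run:
```python
from h import *
im=env.capture("wrist");g=im.min(2)
for t in(190,205,220):
    print(t);blobs(im,g>t,.05,8,900,(310,235,355,280))
# stand front top edge/side edges
hsv=g[232:278,296:372]
for r in(235,245,255,265,272):
    print(r,g[r,296:372:2])
w1=cv2.imread("pics/w1.png")
m=w1.max(2)[186:232,335:378]
for r in range(0,46,2): print(r+186,m[r,::2])
```

```text
190
px [323.2667 254.2667] area 12.5 ctr [0.4944 0.1279] size [9.1947 3.4487] ang 0.33446407318115234 mean [0.4941 0.1276]
px [341.76 251.76] area 29.5 ctr [0.4905 0.149 ] size [16.046   4.9986] ang 19.813814163208008 mean [0.4907 0.1488]
px [352.5 236.5] area 9.0 ctr [0.4713 0.1603] size [3.8748 3.3979] ang 2.385826587677002 mean [0.4713 0.1603]
205
px [323.3333 254.2667] area 11.5 ctr [0.4944 0.1279] size [9.1947 3.4487] ang 0.33462828397750854 mean [0.4941 0.1277]
px [341.75 252.  ] area 26.0 ctr [0.4908 0.1489] size [15.6621  4.7134] ang 19.813814163208008 mean [0.4911 0.1488]
220
px [341.5833 252.    ] area 20.0 ctr [0.4908 0.1488] size [15.7411  4.0007] ang 17.947168350219727 mean [0.4911 0.1486]
235 [ 36  35  34  36  55  93 165 165 165 165 166 167 166  69  70  69  70  69
  69 168 169 168 168 168 169 170 170 181 194 194 194 195 195 138  25  28
  31  29]
245 [ 40  38  36  33  58 115 163 163 164 164 165 165 165  69  70  99 122 125
 125 126 124 156 154 164 167 168 168 167 168 168 168 168 168  39  37  33
  30  24]
255 [ 32  34  38  42 140 134 161 162 162 162 162 163 163 218 241  74
[... 1827 characters left out ...]
  35  31]
216 [187 188 187 187 186 187 187 183  37  47 110 120 124  90 118 188 187 187
 167  44  39  37]
218 [187 187 187 200 199 196 187 187 100  88 127 127 128 123 103 188 187 188
 164  53  43  38]
220 [186 187 186 212 213 212 190 187 142 120 127 127 126 125 135 188 187 187
 141  66  52  42]
222 [158 158 185 185 194 212 205 205 204 134 120 123 124 118 187 187 187 187
 124  70  54  48]
224 [ 25  30  39  41  57  64  66  67  98  96  81  94  92 106 165 164 171 169
 104  56  46  47]
226 [26 26 30 36 33 34 35 35 36 39 33 28 33 45 53 59 50 41 40 37 40 40]
228 [24 26 31 43 40 34 32 30 33 33 32 31 30 38 37 38 41 37 34 40 37 33]
230 [29 29 30 39 36 33 29 30 32 30 31 31 34 35 35 40 43 42 36 36 36 30]
```

Run:
```python
from h import *
print("flange",onz("wrist",333.2,255.3,.05), "stand edges z.046",onz("wrist",305.5,255,.046),onz("wrist",358.5,255,.046),onz("wrist",333,230,.046))
# handle top from w1 pose
import h
o=dict(eef_pos=np.array([.4097,.0906,.3431]),orientation=np.array([[-1,.0012,.0008],[.0012,1,.0017],[-.0008,.0017,-1]]))
class E:
    observe=staticmethod(lambda:o); calibration=staticmethod(lambda n:env0.calibration(n))
env0=h.env;h.env=E
print("top",onz("wrist",358.2,219.3,.106))
h.env=env0
print(env.observe()["eef_pos"],env.observe()["orientation"])
```

```text
flange [0.4954 0.1391 0.05  ] stand edges z.046 [0.4975 0.1069 0.046 ] [0.4972 0.1689 0.046 ] [0.4651 0.1383 0.046 ]
top [0.4878 0.1391 0.106 ]
[0.4076 0.1281 0.202 ] [[-1.     -0.0065 -0.0026]
 [-0.0065  1.     -0.0022]
 [ 0.0026 -0.0021 -1.    ]]
```

The ray pose was read after the arm had settled, so the two views disagree by about 7 mm. I'll freeze the pose before each capture and re-measure.

```bash
python3 - <<'E'
s=open("h.py").read()
s=s.replace("def ray(","S=[None]\ndef cap():\n    S[0]=env.observe();return env.capture('wrist')\ndef obs(): return S[0] or env.observe()\ndef ray(").replace('        o=env.observe();R=o["orientation"];T=c','        o=obs();R=o["orientation"];T=c').replace('c=env.calibration("wrist");o=env.observe()','c=env.calibration("wrist");o=obs()')
open("h.py","w").write(s)
E
python3 drive.py '0 0 0 0 0 0;0 0 0 0 0 0'|tail -5
python3 - <<'E'
from h import *
im=cap();g=im.min(2);print(S[0]["eef_pos"],S[0]["orientation"])
blobs(im,g>200,.05,8,900,(310,225,355,280))
for r in range(225,262,3): print(r,g[r,300:372:2])
E
```

```text
eef_pos: [0.4104, 0.1282, 0.2051]
orientation: [[-1.0, -0.004, 0.004], [-0.004, 1.0, 0.002], [-0.004, 0.002, -1.0]]
ft_force: [-0.2, -0.3, 1.1]
grip_width: 0.0869
finger_force: 0.0
[0.4104 0.1282 0.2051] [[-1.     -0.0042  0.0038]
 [-0.0042  1.      0.0021]
 [-0.0038  0.002  -1.    ]]
px [322.5    246.5625] area 14.0 ctr [0.4897 0.1272] size [9.0917 3.4525] ang 0.3550574481487274 mean [0.4898 0.1272]
px [340.037  242.3333] area 26.5 ctr [0.4844 0.1477] size [16.5933  4.8573] ang 22.168371200561523 mean [0.4843 0.1473]
225 [ 34  35  64 128 169 169 169 169 169 171 163 129  71  71  70  78 172 173
 172 172 172 172 172 175 198 197 198 198 198 198 154  33  35  37  34  31]
228 [ 35  39  67 133 168 169 169 170 169 169  88  71  71  70  70  70 107 138
 171 172 172 173 172 175 197 197 198 198 198 198 136  27  28  30  31  30]
231 [ 25  32  67 133 168 167 168 170 169 152  71  71  71  72  71  71  71 109
 171 170 171 172 172 176 197 196 197 197 197 197 110  23  24  27  27  28]
234 [ 26  33  68 143 167 168 168 169 169 169  88  71  71  70  77  82  88  89
 139 169 171 172 171 172 172 172 172 173 172 1
[... 686 characters left out ...]
98  33  35  37  37  36
  36  36 165 193 169 169 169 169 170 173 193 140  42  38  33  29  29  30]
252 [ 30  46 133 163 164 164 165 164 165 166 166 165 166  34  36  36  37  36
  35  35  69 166 168 168 168 167 171 178 193  87  44  40  36  37  35  34]
255 [ 26  24  52 163 163 163 163 164 165 164 164 164 152  35  37  36  37  36
  35  35  63 164 167 167 168 167 167 167 189  79  52  49  41  35  35  36]
258 [ 27  23  73 162 163 163 163 162 163 163 163 163 152  35  37  37  37  35
  35  34  43 165 166 165 166 166 166 166 168  64  71  61  47  42  40  42]
261 [ 32  27 100 161 161 162 162 163 162 163 163 162 150  34  36  37  36  34
  34  34  37 133 164 166 165 165 166 166 154  62  67  56  45  50  50  49]
```

Flange centre is at (332.5,246.5), giving the gauge axis at about (0.4885, 0.139), which agrees with the first view. Moving in to grasp.

```bash
python3 drive.py '-.03 .004 .01 0 0 0;-.06 .008 .03 0 0 0;-.078 .011 .05 0 0 0;-.078 .011 .06 0 0 0;-.078 .011 .06 0 0 0'|tail -5; python3 drive.py '0 0 0 0 0 0;0 0 0 0 0 0'|sed -n 2,3p; python3 -c "
from h import *
go([.4885,.139,.063],np.pi)"
```

```text
eef_pos: [0.4862, 0.1384, 0.1412]
orientation: [[-1.0, -0.003, -0.003], [-0.003, 1.0, -0.002], [0.003, -0.002, -1.0]]
ft_force: [-1.2, -0.1, -0.3]
grip_width: 0.0873
finger_force: 0.0
eef_pos: [0.487, 0.1392, 0.1441]
orientation: [[-1.0, -0.004, 0.002], [-0.004, 1.0, 0.001], [-0.002, 0.001, -1.0]]
shift [-0.0014 -0.0003  0.0811]
yaw now -3.137223269027487 tool rz 0.004369384562306067
```

```bash
python3 drive.py '-.001 0 .027 0 0 0;-.0015 0 .054 0 0 0;-.0015 0 .081 0 0 0;-.0015 0 .081 0 0 0;-.0015 0 .081 0 0 0'|tail -5; python3 drive.py '0 0 0 0 0 0;0 0 0 0 0 0;0 0 0 0 0 0;0 0 0 0 0 0;0 0 0 0 0 0' .012;python3 drive.py '0 0 0 0 0 0;0 0 0 0 0 0;0 0 0 0 0 0;0 0 0 0 0 0;0 0 0 0 0 0'|tail -5
```

```text
eef_pos: [0.4877, 0.1389, 0.0622]
orientation: [[-1.0, -0.004, -0.001], [-0.004, 1.0, 0.0], [0.001, 0.0, -1.0]]
ft_force: [0.1, 0.3, 0.3]
grip_width: 0.0872
finger_force: 0.0
t: 3.82
eef_pos: [0.4888, 0.1392, 0.0624]
orientation: [[-1.0, -0.004, 0.001], [-0.004, 1.0, 0.001], [-0.001, 0.001, -1.0]]
ft_force: [-0.8, 0.5, -0.6]
grip_width: 0.0616
finger_force: 0.0
eef_pos: [0.4883, 0.1389, 0.0615]
orientation: [[-1.0, -0.004, -0.0], [-0.004, 1.0, -0.0], [0.0, -0.0, -1.0]]
ft_force: [-0.6, -0.0, -1.4]
grip_width: 0.0282
finger_force: 0.0
```

```bash
python3 drive.py '0 0 0 0 0 0;0 0 0 0 0 0;0 0 0 0 0 0;0 0 0 0 0 0;0 0 0 0 0 0'|tail -5; python3 -c "
from h import *
print(env.observe()['eef_pos'])"
```

```text
eef_pos: [0.4883, 0.1389, 0.0615]
orientation: [[-1.0, -0.004, -0.0], [-0.004, 1.0, -0.0], [0.0, -0.0, -1.0]]
ft_force: [-0.8, -0.2, -0.1]
grip_width: 0.0175
finger_force: 30.0
[0.4883 0.1389 0.0615]
```

Width 17.5 mm means it sits about 16° off the flats, so I'll release, turn and regrip.

```bash
python3 drive.py '0 0 0 0 0 0;0 0 0 0 0 .12;0 0 0 0 0 .24;0 0 0 0 0 .285' .03|tail -2; python3 drive.py '0 0 0 0 0 0;0 0 0 0 0 0;0 0 0 0 0 0;0 0 0 0 0 0;0 0 0 0 0 0' .010|tail -2;python3 drive.py '0 0 0 0 0 0;0 0 0 0 0 0;0 0 0 0 0 0'|tail -5
```

```text
grip_width: 0.029
finger_force: 0.0
grip_width: 0.017
finger_force: 30.0
eef_pos: [0.4883, 0.1389, 0.0616]
orientation: [[-0.961, 0.277, 0.0], [0.277, 0.961, 0.0], [-0.0, 0.0, -1.0]]
ft_force: [-0.3, -0.1, 0.4]
grip_width: 0.017
finger_force: 30.0
```

```bash
python3 drive.py '0 0 0 0 0 0;0 0 0 0 0 .1;0 0 0 0 0 .19;0 0 0 0 0 .19' .03|tail -2; python3 drive.py '0 0 0 0 0 0;0 0 0 0 0 0;0 0 0 0 0 0;0 0 0 0 0 0;0 0 0 0 0 0' .010|tail -2;python3 drive.py '0 0 0 0 0 0;0 0 0 0 0 0;0 0 0 0 0 0'|tail -5
```

```text
grip_width: 0.0289
finger_force: 0.0
grip_width: 0.0173
finger_force: 30.0
eef_pos: [0.4883, 0.1389, 0.0615]
orientation: [[-0.891, 0.453, -0.0], [0.453, 0.891, 0.0], [0.0, -0.0, -1.0]]
ft_force: [-0.2, 0.2, -0.5]
grip_width: 0.0171
finger_force: 30.0
```

```bash
python3 drive.py '0 0 -.02 0 0 0;0 0 -.05 0 0 0;0 0 -.08 0 0 0;0 0 -.08 0 0 0;0 0 -.08 0 0 0'|tail -5; python3 drive.py '0 0 0 0 0 0;0 0 0 0 0 0;0 0 0 0 0 0'|sed -n 2,3p;python3 - <<'E'
from h import *
im=cap();print(S[0]["eef_pos"],S[0]["orientation"],S[0]["t"]);cv2.imwrite("pics/w3.png",im[120:320,220:420,::-1].repeat(3,0).repeat(3,1));cv2.imwrite("pics/w3f.png",im[:,:,::-1])
print(proj(S[0]["eef_pos"]+S[0]["orientation"]@[0,0,.051]))
E
```

```text
eef_pos: [0.4895, 0.1395, 0.1432]
orientation: [[-0.891, 0.453, 0.003], [0.453, 0.891, 0.002], [-0.002, 0.003, -1.0]]
ft_force: [0.1, 0.5, -1.5]
grip_width: 0.0173
finger_force: 30.0
eef_pos: [0.4873, 0.1386, 0.1402]
orientation: [[-0.891, 0.454, -0.002], [0.454, 0.891, -0.001], [0.001, -0.002, -1.0]]
[0.4873 0.1386 0.1402] [[-0.8912  0.4535 -0.0023]
 [ 0.4535  0.8912 -0.0013]
 [ 0.0015 -0.0022 -1.    ]] 7.3167
[323.5059 215.2631]
```

View pics/w3.png

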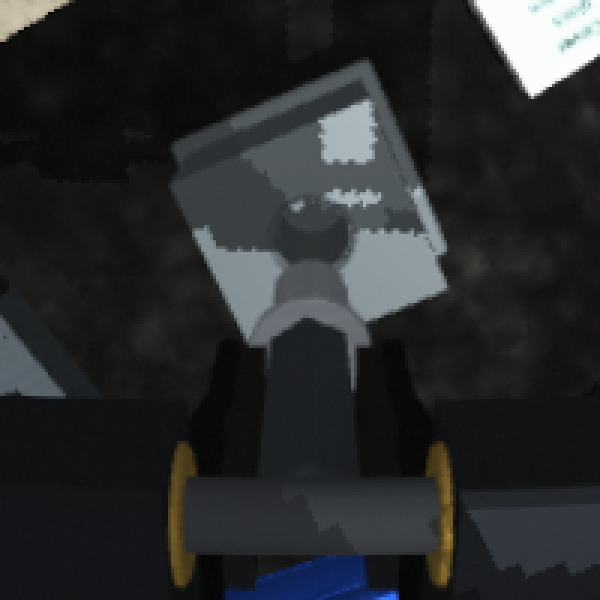

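The gauge hangs straight between the fingers. Its lower end is at crop (309,270), pixel (323,210), close to the predicted (323.5,215). Now I move over to look closely at the left carrier.

```bash
python3 drive.py '-.01 -.029 -.01 0 0 -.12;-.02 -.058 -.02 0 0 -.24;-.03 -.087 -.025 0 0 -.36;-.04 -.116 -.025 0 0 -.48;-.0507 -.1443 -.025 0 0 -.597'|tail -5; python3 drive.py '0 0 0 0 0 0;0 0 0 0 0 0;0 0 0 0 0 0;0 0 0 0 0 0;0 0 0 0 0 0'|sed -n 2,3p;python3 - <<'E'
from h import *
im=cap();g=im.min(2);print(S[0]["eef_pos"],S[0]["orientation"],S[0]["t"],proj(S[0]["eef_pos"]+S[0]["orientation"]@[0.0065,0,.051]))
cv2.imwrite("pics/w4.png",im[100:260,170:430,::-1].repeat(3,0).repeat(3,1))
np.save("w4.npy",im)
p=proj([.517,-.0133,.036]);print(p)
blobs(im,g>170,.036,300,9e9,(150,100,480,207))
E
```

```text
eef_pos: [0.4675, -0.0141, 0.1663]
orientation: [[-0.991, -0.132, -0.0], [-0.132, 0.991, 0.0], [0.0, 0.0, -1.0]]
ft_force: [1.1, -0.2, -1.2]
grip_width: 0.0172
finger_force: 30.0
eef_pos: [0.468, -0.0114, 0.1663]
orientation: [[-0.992, -0.128, -0.001], [-0.128, 0.992, -0.0], [0.001, -0.0, -1.0]]
[ 0.468  -0.0114  0.1663] [[-0.9918 -0.1276 -0.0005]
 [-0.1276  0.9918 -0.0003]
 [ 0.0006 -0.0003 -1.    ]] 8.2 [324.7034 207.5851]
[316.426  231.6191]
px [459.5618 201.6629] area 323.5 ctr [0.4631 0.1362] size [13.3831 46.9511] ang 6.896556377410889 mean [0.4651 0.1347]
px [419.4053 110.7309] area 2642.5 ctr [0.3853 0.0697] size [ 34.2508 135.1703] ang 10.919374465942383 mean [0.3792 0.0716]
px [308.9167 102.0595] area 323.0 ctr [ 0.3897 -0.0378] size [ 7.8191 76.2022] ang 6.775876045227051 mean [ 0.3879 -0.0365]
```

View pics/w4.png

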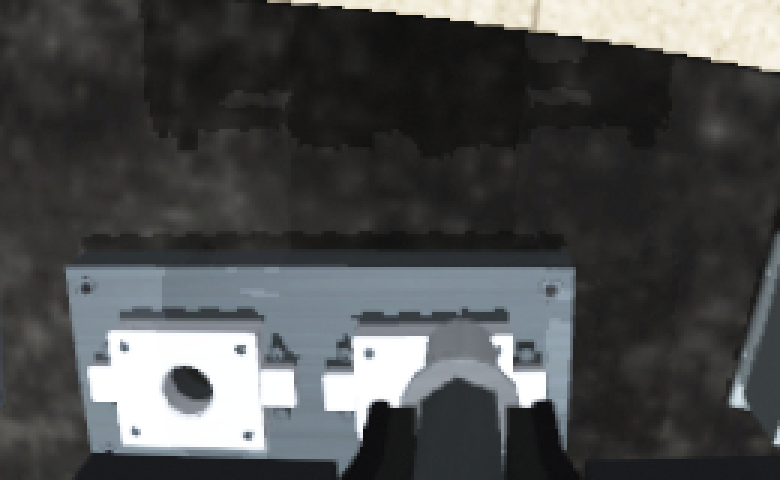

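The carriers are visible: right bore at crop (188,390), i.e. pixel (232.7,230), but the left one sits behind the gauge. Shifting 60 mm away from the robot clears both.

```bash
python3 drive.py '-.03 0 0 0 0 0;-.06 0 0 0 0 0;-.06 0 0 0 0 0;-.06 0 0 0 0 0'|tail -5; python3 drive.py '0 0 0 0 0 0;0 0 0 0 0 0;0 0 0 0 0 0'|sed -n 2,3p;python3 - <<'E'
from h import *
im=cap();g=im.min(2);print(S[0]["eef_pos"],S[0]["orientation"],S[0]["t"])
cv2.imwrite("pics/w5.png",im[:,:,::-1]);np.save("w5.npy",im)
print(proj([.517,-.0133,.036]),proj([.528,-.1,.036]))
blobs(im,g>170,.036,200,9e9,(150,100,480,230))
E
```

```text
eef_pos: [0.5282, -0.0043, 0.1656]
orientation: [[-0.992, -0.127, -0.002], [-0.127, 0.992, -0.003], [0.002, -0.003, -1.0]]
ft_force: [0.4, 0.4, -1.6]
grip_width: 0.0174
finger_force: 30.0
eef_pos: [0.5269, -0.0051, 0.1667]
orientation: [[-0.992, -0.126, 0.0], [-0.126, 0.992, 0.001], [-0.0, 0.001, -1.0]]
[ 0.5269 -0.0051  0.1667] [[-0.9921 -0.1258  0.0001]
 [-0.1258  0.9921  0.0011]
 [-0.0002  0.001  -1.    ]] 8.8333
[317.1423 175.8442] [230.5682 176.4377]
px [314.8465 178.3509] area 2131.0 ctr [ 0.5202 -0.0151] size [39.6457 76.9069] ang 7.2642502784729 mean [ 0.5199 -0.0153]
px [315.4691 177.1235] area 253.5 ctr [ 0.5185 -0.0153] size [18.3346 18.3465] ang 51.45867156982422 mean [ 0.5185 -0.0148]
px [229.6512 175.6372] area 2362.5 ctr [ 0.5277 -0.102 ] size [44.6145 77.2452] ang 7.244332313537598 mean [ 0.5275 -0.1017]
px [227.7037 175.3148] area 283.0 ctr [ 0.5276 -0.1031] size [19.9908 20.2045] ang 54.09370803833008 mean [ 0.5272 -0.1032]
px [156.7107 166.    ] area 279.5 ctr [ 0.5246 -0.1871] size [14.5453 56.5298] ang 87.21134185791016 mean [ 0.526  -0.1862]
px [460.4332 171.0691] area 1504.5 ctr [0.489  0.1383] size [51.2005 63.2665] ang 86.93265533447266 mean [0.4918 0.1342]
```

Run:
```python
import numpy as np
g=np.load("w5.npy").min(2)
for r in range(156,206,2): print(r,*[f"{v//10:2d}" for v in g[r,286:346:2]])
print()
for r in range(154,200,2): print(r,*[f"{v//10:2d}" for v in g[r,200:260:2]])
```

```text
156  9 14 14 14 14 14 14 14 14 14 14 14 14 14 14 14 14 14 14 14 14 14 14 14 14 11 13 14 12  4
158  6 14 12  7 15 14 14 14 14 14 14 14 14 14 14 14 14 14 14 14 14 14 14 14 12  3  6 14 13  7
160  5 14  7  3 16 14 15 25 25 25 14 14 14 14 14 14 14 14 14 14 14 14 14 14 13  4  4 14 13  7
162  7 14 12  9 24 25 25 25 25 25 24 14 14 14 14 14 14 14 14 14 14 14 14 14 14 12 13 14 13  9
164  7 14 24 21 25 25 25 25 25 25 25 21 14 14 13 13 14 14 14 22 14 14 25 22 22 22 18 14 23  4
166  4 25 25 25 25 25 25 25 25 25 25 25 12 16 22 23 16 13 14 25 25 25 25 25 25 25 25 25 24  7
168 11 25 25 25 25 25 25 25 25 25 25 24 23 17 11  8 16 24 22 25 25 25 25 25 25 25 25 25 24 23
170 25 25 25 25 25 25 25 25 25 25 24 25 10  2  2  2  1  6 24 24 25 25 25 25 25 25 25 25 25 25
172 25 25 25 25 25 25 25 25 25 24 24 23  1  2  2  2  2  1 23 24 25 25 25 25 25 25 25 25 25 25
174 25 25 25 25 25 25 25 25 25 23 25 19  1  1  1  1  1  1 21 15 24 25 25 25 25 25 25 25 25 25
176 25 25 25 25 25 25 25 25 25 23 24 22  3  1  1  1  1  2 23 15 24 25 25 25 25 25 25 25 25 25
178 25 25 25 25 25 25 25 25 25 23 14 25 12  2  1  1  2 14 23 15 24
[... 2712 characters left out ...]
 15 24 25 25 25 25 25 25 25 25 25 19  9  9
186 10 10 24 25 25 25 25 25 25 25 25 25 25 23 23 21 23 24 25 25 25 25 25 25 25 25 25 20 10 11
188 10 10 23 25 25 25 25 25 25 25 25 25 25 25 24 24 24 24 25 25 25 25 25 25 25 25 25 20 10 11
190 10 10 22 25 12 17 25 25 25 25 25 24 24 24 24 24 24 24 25 25 25 25 25 25 16 22 25 22 10 10
192 10 10 20 25  9 12 25 25 25 25 25 24 24 24 24 24 25 25 25 25 25 25 25 23  7 10 24 22 10  9
194 10 10 17 25 24 25 25 25 25 25 24 24 24 24 24 24 24 24 24 24 25 25 25 24 24 24 25 23 10  9
196 10 11 12 24 24 24 24 24 24 24 23 23 23 23 23 23 23 23 23 23 23 23 23 23 23 23 23 22  9 11
198 10 10 10 10 10 10 10 10 10 10 10 10  9  9  9  9  9  9  9  9  9  9  9  9  9  9 11 11 11 11
```

The numbers show a bright inner ring in the left bore (likely the ledge) and a fully dark right bore. I'll gauge both as asked, left first at about (0.517, -0.0154).

```bash
python3 drive.py '.006 -.005 0 0 0 0;.011 -.009 .02 0 0 0;.011 -.009 .04 0 0 0;.011 -.009 .06 0 0 0;.011 -.009 .06 0 0 0'|tail -5; python3 drive.py '0 0 0 0 0 0;0 0 0 0 0 0;0 0 0 0 0 0'|sed -n 2,4p;python3 - <<'E'
from h import *
go([.517,-.0154,.09])
im=cap();g=im.min(2);np.save("w6.npy",im);print(S[0]["eef_pos"])
print(proj([.517,-.0154,.036]),proj(S[0]["eef_pos"]+S[0]["orientation"]@[.0065,0,.0495]))
for r in range(196,236,2): print(r,*[f"{v//10:2d}" for v in g[r,292:356:2]])
E
```

```text
eef_pos: [0.5143, -0.0159, 0.1035]
orientation: [[-0.992, -0.125, -0.006], [-0.125, 0.992, -0.0], [0.006, 0.0, -1.0]]
ft_force: [-0.1, -0.2, -0.8]
grip_width: 0.0174
finger_force: 30.0
eef_pos: [0.5188, -0.0155, 0.1081]
orientation: [[-0.992, -0.126, 0.003], [-0.126, 0.992, 0.001], [-0.003, 0.0, -1.0]]
ft_force: [-0.9, -1.3, -1.4]
shift [0.0018 0.0003 0.0181]
[ 0.5188 -0.0155  0.1081]
[324.9498 204.025 ] [324.7087 208.2709]
196 17 25 25 25 25 25 25 24 16 16 16 15 15 11  3  2  2  2  2  3 25 19 16 16 16 16 16 16 16 16 16 16
198 18 25 25 25 25 25 25 25 25 22 15 15 14  2  2  2  2  2  2  2 15 25 16 16 16 16 16 16 16 16 16 16
200 25 25 25 25 25 25 25 25 25 25 22 25 22  1  1  1  2  2  2  2  2 25 20 16 17 25 25 25 23 17 17 17
202 25 25 25 25 25 25 25 25 25 25 22 25 23  2  1  1  1  2  2  2  5 24 18 25 24 25 25 25 25 25 25 25
204 25 25 25 25 25 25 25 25 25 25 22 17 25  7  2  2  1  1  1  3 16 25 13 24 25 25 25 25 25 25 25 25
206 25 25 25 25 25 25 25 25 25 25 23 14 25 19  8  8  7  6  6 11 25 23 14 25 25 25 25 25 25 25 25 25
208 25 25 25 25 25 25 25 25 25 25 24 14 13 15 11 10 10 11 11 16 16 14 21
[... 627 characters left out ...]

222 22 25 25 18 20 25 25 25 25 21 12 14 14 14 14 14 14 14 14 14 14 13 16 25 25 25 25 25 24 14 11 25
224 22 25 23 10 11 24 25 25 15 13 14 14 14 14 14 14 14 14 14 14 14 14 14 21 25 25 25 25 25 11 10 24
226 17 25 25 12 19 25 25 24 14 14 14 15 15 15 10  5  8 14 14 14 14 14 14 13 17 25 25 25 25 25 23 25
228 17 25 25 25 25 25 25 14 14 15 14 14 13  6  4  4  4  5  8 10 13 14 14 14 13 24 25 25 25 25 25 25
230 16 25 25 23 24 24 18 14 14 14 14  8  4  4  4  4  4  4  4  4  5  9 14 14 14 16 16 16 16 16 16 11
232 11 11  9 11 11 11 13 14 14 12  6  3  4  4  4  4  4  4  4  4  4  5 13 13 13 12 12 12 12  9 12 12
234 10  2  1  1  7 10 12 12 12  7  4  4  4  4  4  4  4  4  4  4  4  4 13 13 12 12  9  9  2  1  1  7
```

```bash
python3 drive.py '.0015 0 .005 0 0 0;.0015 0 .010 0 0 0;.0015 0 .015 0 0 0;.0015 0 .015 0 0 0;.0015 0 .015 0 0 0'|sed -n 2,4p; python3 drive.py '0 0 .002 0 0 0;0 0 .004 0 0 0;0 0 .006 0 0 0;0 0 .006 0 0 0'|sed -n 2,4p;  python3 drive.py '0 0 0 0 0 0;0 0 .001 0 0 0;0 0 .002 0 0 0;0 0 .003 0 0 0'|sed -n 2,4p
```

```text
eef_pos: [0.5159, -0.0157, 0.091]
orientation: [[-0.992, -0.126, -0.001], [-0.126, 0.992, -0.0], [0.001, -0.0, -1.0]]
ft_force: [-0.5, 1.1, -1.8]
eef_pos: [0.516, -0.0156, 0.0851]
orientation: [[-0.992, -0.126, -0.001], [-0.126, 0.992, -0.0], [0.001, -0.0, -1.0]]
ft_force: [-0.8, -0.4, -1.2]
eef_pos: [0.5167, -0.0155, 0.0827]
orientation: [[-0.992, -0.126, 0.001], [-0.126, 0.992, 0.0], [-0.001, 0.0, -1.0]]
ft_force: [0.0, 1.0, 0.9]
```

```bash
for i in 1; do python3 drive.py '0 0 .001 0 0 0;0 0 .002 0 0 0;0 0 .003 0 0 0;0 0 .003 0 0 0'|sed -n 2,4p;  python3 drive.py '0 0 .001 0 0 0;0 0 .0015 0 0 0;0 0 .002 0 0 0;0 0 .002 0 0 0;0 0 .002 0 0 0'|sed -n 2,4p; python3 drive.py '0 0 .001 0 0 0;0 0 .0015 0 0 0;0 0 .0015 0 0 0;0 0 .0015 0 0 0'|sed -n 2,4p;done
```

```text
eef_pos: [0.5163, -0.0156, 0.0794]
orientation: [[-0.992, -0.126, -0.0], [-0.126, 0.992, -0.0], [0.0, -0.0, -1.0]]
ft_force: [1.4, -0.5, -1.0]
eef_pos: [0.5162, -0.0157, 0.0775]
orientation: [[-0.992, -0.126, -0.0], [-0.126, 0.992, -0.0], [0.0, -0.0, -1.0]]
ft_force: [0.8, 0.1, -0.6]
eef_pos: [0.5165, -0.0154, 0.0763]
orientation: [[-0.992, -0.126, 0.0], [-0.126, 0.992, 0.0], [-0.001, 0.0, -1.0]]
ft_force: [0.1, 0.4, 1.8]
```

```bash
for i in 1 2 ; do python3 drive.py '0 0 .0005 0 0 0;0 0 .001 0 0 0;0 0 .001 0 0 0;0 0 .001 0 0 0'|sed -n '2p;4p';done; python3 drive.py '0 0 0 0 0 0;0 0 0 0 0 0' ; python3 -c "
from h import *
o=env.observe();print(o['eef_pos'],o['ft_force'],o['wrist_torque'])"
```

```text
eef_pos: [0.5168, -0.0154, 0.076]
ft_force: [-1.5, 1.6, 7.0]
eef_pos: [0.5171, -0.0154, 0.0758]
ft_force: [-3.0, 0.7, 13.5]
t: 12.6
eef_pos: [0.5171, -0.0154, 0.0758]
orientation: [[-0.992, -0.126, 0.001], [-0.126, 0.992, 0.001], [-0.001, 0.001, -1.0]]
ft_force: [-3.3, 1.2, 13.0]
grip_width: 0.017
finger_force: 30.0
[ 0.5171 -0.0154  0.0758] [-3.2668  1.1683 12.9996] [ 0.2982  0.9137 -0.0051]
```

Left stopped about 8 mm down at 13 N, so the left carrier is bad. Lift straight out and go to the right.

```bash
python3 drive.py '0 0 -.01 0 0 0;0 0 -.025 0 0 0;0 0 -.04 0 0 0;0 0 -.042 0 0 0;0 0 -.042 0 0 0'|sed -n '2p;4p';python3 drive.py '0 -.03 0 0 0 0;0 -.06 0 0 0 0;0.0006 -.0883 0 0 0 0;0.0006 -.0883 0 0 0 0;0.0006 -.0883 0 0 0 0'|sed -n '2p;4p';python3 drive.py '0 0 0 0 0 0;0 0 0 0 0 0;0 0 0 0 0 0'|sed -n '2p;4p';python3 - <<'E'
from h import *
go([.5275,-.1031,.09])
im=cap();g=im.min(2);print(S[0]["eef_pos"])
print(proj([.5275,-.1031,.036]),proj(S[0]["eef_pos"]+S[0]["orientation"]@[.0065,0,.0495]))
for r in range(190,236,2): print(r,*[f"{v//10:2d}" for v in g[r,292:356:2]])
E
```

```text
eef_pos: [0.5167, -0.0158, 0.1166]
ft_force: [-0.1, 0.4, -1.4]
eef_pos: [0.5257, -0.1055, 0.1149]
ft_force: [-1.3, 0.6, -1.0]
eef_pos: [0.5266, -0.1018, 0.1156]
ft_force: [-0.2, -0.3, -1.3]
shift [-0.0007 -0.0014  0.0256]
[ 0.5266 -0.1018  0.1156]
[322.7936 204.1863] [324.7122 208.2774]
190 14 24 24 24 25 25 25 19 14 14 14 14 14 14 14 14 14 14 14 14 14 14 14 14 14 14 14 14 14 14 14 14
192 15 25 25 25 25 25 25 25 24 20 14 14 14 13 12 11 11 12 14 14 14 14 14 14 14 14 14 14 14 14 14 14
194 15 25 25 25 25 25 25 25 24 21 14 14 10  7  3  2  2  3  8 13 14 14 15 15 15 15 14 15 15 15 15 15
196 23 25 25 25 25 25 25 25 25 24 19 10  3  2  2  2  2  2  2  9 23 25 23 24 24 24 25 25 25 25 24 24
198 25 25 25 25 25 25 25 25 25 25 21  2  2  2  2  2  2  2  2  2  9 24 25 25 25 25 25 25 25 25 25 25
200 25 25 25 25 25 25 25 25 25 24 16  2  2  2  2  2  2  2  2  2  2 18 25 25 25 25 25 25 25 25 25 25
202 25 25 25 25 25 25 25 25 25 23  9  2  2  2  2  2  2  2  2  2  2 15 24 25 25 25 25 25 25 25 25 25
204 25 25 25 25 25 25 25 25 25 23  8  3  3  2  2  2  2  2  2  3  4 13 24 25 25 25 25 25 25 25 25 25
206 25 25 25
[... 787 characters left out ...]

222 25 25 10 10 24 25 25 25 25 19 10 12 12 12 12 12 12 12 12 12 12 11 14 25 25 25 25 18  8 17 25 24
224 25 24 10  9 23 25 25 25 13 11 12 12 12 12 12 12 12 12 12 12 12 12 12 18 25 25 25 15  7 14 25 23
226 25 25 25 25 25 25 25 23 12 12 12 12 12 12  8  4  6 12 12 12 12 12 12 11 15 25 25 25 23 25 25 23
228 24 24 24 24 24 24 23 12 12 12 12 12 11  5  3  3  3  4  6  9 12 12 12 12 11 23 25 25 25 25 25 23
230  9  9  9  9  9  9  9 12 12 12 12  6  3  3  3  3  3  3  3  3  4  6 12 12 12 10  9  9  9  9  9  9
232  9  9  7  9  9  9 11 12 12 11  5  3  3  3  3  3  3  3  3  3  3  4 11 12 12 11  9  9  9  7  9  9
234  8  2  1  1  6  8 10 10 10  6  3  3  3  3  3  3  3  3  3  3  3  3 11 11 10 10  8  8  1  1  1  6
```

```bash
python3 drive.py '-.0007 -.001 .01 0 0 0;-.0007 -.001 .02 0 0 0;-.0007 -.001 .026 0 0 0;-.0007 -.001 .026 0 0 0'|sed -n '2p;4p';python3 drive.py '0 0 .002 0 0 0;0 0 .004 0 0 0;0 0 .006 0 0 0;0 0 .006 0 0 0'|sed -n '2p;4p';python3 drive.py '0 0 .0015 0 0 0;0 0 .003 0 0 0;0 0 .003 0 0 0;0 0 .003 0 0 0'|sed -n '2p;4p';python3 drive.py '0 0 0.001 0 0 0;0 0 0.002 0 0 0;0 0 .002 0 0 0'|sed -n '2p;4p'
```

```text
eef_pos: [0.526, -0.1038, 0.0878]
ft_force: [0.1, 0.9, -1.2]
eef_pos: [0.5277, -0.1041, 0.0839]
ft_force: [-0.9, 0.9, -1.9]
eef_pos: [0.5277, -0.1041, 0.081]
ft_force: [-0.5, 0.4, -1.8]
eef_pos: [0.5276, -0.1042, 0.0788]
ft_force: [0.2, 1.0, -1.9]
```

```bash
for i in 1; do python3 drive.py '0 0 .0015 0 0 0;0 0 .003 0 0 0;0 0 .0045 0 0 0;0 0 .0045 0 0 0'|sed -n '2p;4p'; python3 drive.py '0 0 .0015 0 0 0;0 0 .003 0 0 0;0 0 .0045 0 0 0;0 0 .0045 0 0 0'|sed -n '2p;4p';done
```

```text
eef_pos: [0.5275, -0.1042, 0.0742]
ft_force: [0.5, 0.8, -2.0]
eef_pos: [0.5275, -0.1042, 0.0697]
ft_force: [-0.8, 0.5, -1.8]
```

```bash
python3 drive.py '0 0 .002 0 0 0;0 0 .004 0 0 0;0 0 .0065 0 0 0;0 0 .0065 0 0 0'|sed -n '2p;4p';python3 drive.py '0 0 0 0 0 0;0 0 0 0 0 0'|sed -n '2p;4p'; python3 drive.py '0 0 -.01 0 0 0;0 0 -.03 0 0 0;0 0 -.055 0 0 0;0 0 -.075 0 0 0;0 0 -.08 0 0 0'|sed -n '2p;4p';python3 -c "
from h import *
go([.4883,.1389,.145])"
```

```text
eef_pos: [0.5274, -0.1042, 0.063]
ft_force: [0.6, 0.4, -1.1]
eef_pos: [0.5275, -0.1042, 0.0634]
ft_force: [-0.6, 1.2, -1.7]
eef_pos: [0.5299, -0.1053, 0.1477]
ft_force: [0.3, -1.3, -1.5]
shift [0.0107 0.2475 0.0024]
```

Right bore passed (tip about 8 mm below the underside with no force). Return the gauge to its stand.

```bash
python3 drive.py '0.001 .035 0 0 0 0;.002 .07 0 0 0 0;.003 .105 0 0 0 0;.004 .14 0 0 0 0;.006 .175 0 0 0 0'|sed -n '2p;4p';python3 drive.py '0 0.035 0 0 0 0;0.002 .06 0 0 0 0;.0023 .0711 0 0 0 0;.0023 .0711 0 0 0 0;.0023 .0711 0 0 0 0'|sed -n '2p;4p'; python3 drive.py '0 0 0 0 0 0;0 0 0 0 0 0;0 0 0 0 0 0'|sed -n '2p;4p';python3 -c "
from h import *
go([.4883,.1389,.0615])"
```

```text
eef_pos: [0.4991, 0.0699, 0.1435]
ft_force: [0.6, 0.1, -1.1]
eef_pos: [0.4885, 0.1377, 0.1433]
ft_force: [0.6, -1.4, -0.7]
eef_pos: [0.4889, 0.137, 0.1436]
ft_force: [0.1, -0.2, -1.0]
shift [0.0004 0.0019 0.0821]
```

```bash
python3 drive.py '0.0004 .0017 .02 0 0 0;.0004 .0017 .036 0 0 0;.0004 .0017 .045 0 0 0;.0004 .0017 .054 0 0 0;.0004 .0017 .054 0 0 0'|sed -n '2p;4p';python3 drive.py '0 0 .006 0 0 0;0 0 .012 0 0 0;0 0 .018 0 0 0;0 0 .022 0 0 0;0 0 .024 0 0 0'|sed -n '2p;4p'; python3 drive.py '0 0 .001 0 0 0;0 0 .002 0 0 0;0 0 .003 0 0 0;0 0 .003 0 0 0'|sed -n '2p;4p'
```

```text
eef_pos: [0.4869, 0.1395, 0.088]
ft_force: [-0.6, -0.3, -0.6]
eef_pos: [0.4875, 0.1404, 0.065]
ft_force: [-0.5, -0.6, -1.5]
eef_pos: [0.4879, 0.1406, 0.0626]
ft_force: [1.4, -0.3, -1.5]
```

```bash
python3 drive.py '0 0 0 0 0 0;0 0 0 0 0 0;0 0 0 0 0 0;0 0 0 0 0 0' .045|sed -n '2p;5p';python3 drive.py '0 0 -.02 0 0 0;0 0 -.05 0 0 0;0 0 -.09 0 0 0;0 0 -.11 0 0 0;0 0 -.11 0 0 0' |sed -n '2p;4p'; python3 drive.py '-.002 -.037 0 0 0 0;-.004 -.074 0 0 0 0;-.006 -.111 0 0 0 0;-.008 -.148 0 0 0 0;-.01 -.185 0 0 0 0'|sed -n '2p;4p';python3 drive.py '-.005 -.037 0 0 0 0;-.01 -.074 0 0 0 0;-.02 -.111 0 0 0 0;-.025 -.145 0 0 0 0;-.025 -.145 0 0 0 0'|sed -n '2p;4p';python3 drive.py '0 0 0 0 0 0;0 0 0 0 0 0;0 0 0 0 0 0;0 0 0 0 0 0'|sed -n '1,2p;4p'
python3 - <<'E'
from h import *
im=cap();o=S[0];print(o["eef_pos"],o["orientation"],o["joint_pos"],o["grip_width"])
np.save("w7.npy",im);cv2.imwrite("pics/w7.png",im[110:270,180:480,::-1].repeat(2,0).repeat(2,1))
E
```

```text
eef_pos: [0.4881, 0.1406, 0.0629]
grip_width: 0.0362
eef_pos: [0.4911, 0.1416, 0.1779]
ft_force: [1.1, 0.2, 0.5]
eef_pos: [0.5207, -0.0433, 0.1721]
ft_force: [0.6, -0.4, 0.9]
eef_pos: [0.5633, -0.1915, 0.1721]
ft_force: [-1.1, -0.4, 1.2]
t: 20.73
eef_pos: [0.5642, -0.1804, 0.1723]
ft_force: [-0.2, -0.3, 0.6]
[ 0.5642 -0.1804  0.1723] [[-0.9917 -0.1287 -0.0001]
 [-0.1287  0.9917  0.0013]
 [-0.0001  0.0013 -1.    ]] [-0.4481  0.2985  0.8563  1.6931 -0.2369  1.2586  2.1598] 0.04470872417117715
```

View pics/w7.png

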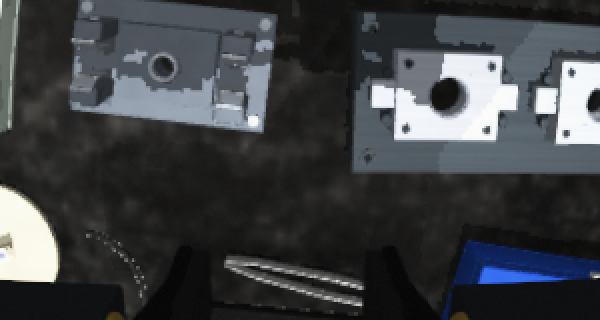

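The picture (2x crop, offset 180,110) shows the bracket with its tube ring at crop (162,67) and foot lower edge from (70,108) to (262,132). The right carrier bore is at (449,97), the left carrier bore at about (597,103), and the forceps at (290,280).

Run:
```python
from h import *
import h
h.S[0]=dict(eef_pos=np.array([.5642,-.1804,.1723]),orientation=np.array([[-.9917,-.1287,-.0001],[-.1287,.9917,.0013],[-.0001,.0013,-1]]))
im=np.load("w7.npy");g=im.min(2)
def f(u,v,z): return onz("wrist",180+u/2,110+v/2,z)[:2]
print("tube",f(162,67,.028))
a,b=f(70,108,.008),f(262,132,.008);c=f(277,13,.008)
print("foot",a,b,c,"yaw_edge",np.degrees(np.arctan2(-(b-a)[0],(b-a)[1])),"len",np.linalg.norm(b-a),"side",np.linalg.norm(b-c))
print("ctr",(a+c)/2)
blobs(im,g>150,.036,300,9e9,(350,120,445,185))
blobs(im,g<110,.036,100,400,(385,145,425,175))
for r in range(132,156,1): print(r,*[f"{v//10:2d}" for v in g[r,246:278]])
print("bottom edge rows")
for u in range(216,312,6):
    col=g[155:185,u].astype(int);d=np.diff(col);k=d.argmin();print(u,155+k,d[k],end=" | ")
```

```text
tube [ 0.5312 -0.249 ]
foot [ 0.5629 -0.3039] [ 0.5636 -0.1947] [ 0.4986 -0.1948] yaw_edge -0.41516055584510037 len 0.10920653400127557 side 0.06508051105870277
ctr [ 0.5307 -0.2494]
px [403.3612 160.2586] area 1614.5 ctr [ 0.5263 -0.1052] size [44.6433 76.3839] ang 8.126996040344238 mean [ 0.5279 -0.1043]
px [402.7736 157.5283] area 248.5 ctr [ 0.5254 -0.106 ] size [17.4458 19.9539] ang 8.963940620422363 mean [ 0.5253 -0.1058]
132  8  8  8  8  8  8  7  8  8  7  8  7  7  7  8  7  8  7  7  7  7  7  7  7  7  7  7  7  7  7  7  7
133  8  8  8  8  8  8  8  8  7  8  7  7  8  8  7  8  8  7  7  8  7  7  7  7  7  7  7  7  7  7  7  7
134  8  8 10  8  8  8  7  7  7  8  7  7  8  8  8  8  7  7  7  7  7  7  7  7  7  7  7  7  7  7  7  7
135  8 11 13  9 10 10 10  9  7  7  7  7  7  8  8  8  8  8  8  8  7  7  7  7  7  7  7  7  7  8  7  8
136  8 11 15 15 15 15 14 10  7  7  8  8  8 10 11 11 11 10  9  8  7  7  7  7  7  7  7  7  7  7  7  8
137 14 14 15 15 14 15 14 10  7  8  8 10 14 13 13 14 13 12 11 10  8  7  8  7  8  8  7  8  8  7  7  7
138 15 14 15 14 14  9  9  8  7  8 11 14 13  9  7  6  8 11 14 14 10  
[... 1272 characters left out ...]
 7  8  8  7  6  6  6  6  8  7  8  8  7  7  8  8  8  8  8  8
152 14 14 14 14 14 14 14  7  7  7  7  7  7  7  7  7  7  7  7  7  7  7  7  7  8  7  8  8  8  8  8  8
153 14 14 14 14 14 14 14 12 13  9  7  7  7  7  7  7  7  7  7  7  7  7  8  7  8  8  8  8  7  8  7  8
154 14 14 14 14 14 14 14 14 14 10  7  7  9 12 12 12 12 10  7  7  7  7  8  8  8 10 14 14 14 10  8  7
155 14 14 14 14 14 14 14 14 14 12 11 11 12 14 14 15 14 13 11 12 12 12 12 12 10 11 15 15 15 13 13 13
bottom edge rows
216 164 -69 | 222 165 -71 | 228 165 -50 | 234 166 -61 | 240 167 -58 | 246 168 -45 | 252 168 -65 | 258 169 -83 | 264 169 -49 | 270 170 -78 | 276 171 -59 | 282 171 -55 | 288 173 -53 | 294 174 -52 | 300 174 -52 | 306 175 -82 |
```

```bash
python3 drive.py '.005 .016 0 0 0 -.12;.01 .032 0 0 0 -.24;.015 .048 0 0 0 -.36;.02 .064 0 0 0 -.48;.0266 .0803 0 0 0 -.6' .064|sed -n '2p;4p';python3 drive.py '0 0 .01 0 0 -.12;0 0 .02 0 0 -.24;0 0 .03 0 0 -.36;0 0 .04 0 0 -.48;0 0 .05 0 0 -.6' |sed -n '2p;4p';python3 drive.py '0 0 .01 0 0 -.12;0 0 .02 0 0 -.24;0 0 .03 0 0 -.37;0 0 .03 0 0 -.37' |sed -n '2p;4p';python3 drive.py '0 0 0 0 0 0;0 0 0 0 0 0;0 0 0 0 0 0;0 0 0 0 0 0'|sed -n '1,5p'
python3 - <<'E'
from h import *
o=env.observe();print(o["joint_pos"],o["eef_pos"]);go([.5275,-.1042,.0245],np.radians(-82.7))
E
```

```text
eef_pos: [0.5274, -0.1043, 0.1728]
ft_force: [0.3, 0.0, -1.2]
eef_pos: [0.525, -0.1077, 0.1358]
ft_force: [0.2, -0.3, 0.2]
eef_pos: [0.519, -0.1098, 0.1037]
ft_force: [0.1, 0.4, -0.8]
t: 22.28
eef_pos: [0.5194, -0.111, 0.1039]
orientation: [[-0.439, -0.896, -0.061], [-0.897, 0.442, -0.026], [0.05, 0.044, -0.998]]
ft_force: [0.7, -1.0, -0.5]
grip_width: 0.0642
[ 0.6611  0.2553 -0.5925  1.8249  0.1872  1.1698  2.6855] [ 0.5194 -0.111   0.1039]
shift [-0.0137 -0.0078  0.0786]
yaw now -2.0263647810531333 tool rz -0.5829774896538229
```

The last joint reached its range, so I'll turn the other way for the mirrored grasp.

```bash
for i in 1; do python3 drive.py '0 0 -.01 0 0 .12;0 0 -.02 0 0 .24;0 0 -.03 0 0 .36;0 0 -.03 0 0 .48;0 0 -.03 0 0 .6'|sed -n '2,3p'; python3 drive.py '0 0 0 0 0 .12;0 0 0 0 0 .24;0 0 0 0 0 .36;0 0 0 0 0 .48;0 0 0 0 0 .6'|sed -n '2,3p'; done; python3 drive.py '0 0 0 0 0 0;0 0 0 0 0 0;0 0 0 0 0 0'|sed -n '1,3p'
python3 - <<'E'
from h import *
o=env.observe();print(o["joint_pos"]);go([.5275,-.1042,.0245],np.radians(97.3))
E
```

```text
eef_pos: [0.5221, -0.1091, 0.1349]
orientation: [[-0.871, -0.488, -0.059], [-0.488, 0.873, -0.026], [0.065, 0.006, -0.998]]
eef_pos: [0.5215, -0.109, 0.1341]
orientation: [[-0.994, 0.088, -0.061], [0.09, 0.996, -0.026], [0.058, -0.031, -0.998]]
t: 23.37
eef_pos: [0.5212, -0.1093, 0.1338]
orientation: [[-0.995, 0.08, -0.061], [0.081, 0.996, -0.025], [0.059, -0.03, -0.998]]
[ 0.5524  0.2101 -0.4677  1.7943  0.1327  1.2213  1.5314]
shift [-0.0123  0.0089  0.1086]
yaw now 3.0598804272198343 tool rz 1.3616750650293517
```

```bash
cat >> h.py <<'E'
from scipy.spatial.transform import Rotation as Ro
def fix(P,yaw):
    "full tool-frame shift + rotvec to upright pose with tool x at yaw"
    o=env.observe();R=o["orientation"];c,s=np.cos(yaw),np.sin(yaw)
    D=np.array([[c,s,0],[s,-c,0],[0,0,-1]])
    print(o["eef_pos"],"shift",R.T@(np.array(P)-o["eef_pos"]),"rot",Ro.from_matrix(R.T@D).as_rotvec(),"j",o["joint_pos"])
E
python3 drive.py '0 0 0 0 0 .12;0 0 0 0 0 .24;0 0 0 0 0 .36;0 0 0 0 0 .48;0 0 0 0 0 .6'|sed -n '2,3p'; python3 drive.py '0 0 0 0 0 .12;0 0 0 0 0 .24;0 0 0 0 0 .36;0 0 0 0 0 .48;0 0 0 0 0 .6'|sed -n '2,3p';python3 drive.py '0 0 0 0 0 0;0 0 0 0 0 0;0 0 0 0 0 0'|sed -n '1,3p'
python3 - <<'E'
from h import *
fix([.5275,-.1042,.11],np.radians(97.3))
E
```

```text
eef_pos: [0.521, -0.11, 0.1336]
orientation: [[-0.771, 0.634, -0.062], [0.636, 0.771, -0.024], [0.032, -0.058, -0.998]]
eef_pos: [0.521, -0.1099, 0.1336]
orientation: [[-0.279, 0.958, -0.062], [0.96, 0.278, -0.024], [-0.006, -0.066, -0.998]]
t: 24.45
eef_pos: [0.521, -0.1099, 0.1335]
orientation: [[-0.286, 0.956, -0.062], [0.958, 0.285, -0.024], [-0.006, -0.066, -0.998]]
[ 0.521  -0.1099  0.1335] shift [0.0037 0.0094 0.0229] rot [-0.0656  0.011   0.1623] j [ 0.4516  0.1988 -0.3519  1.798   0.1052  1.2176  0.3543]
```

```bash
python3 drive.py '0.002 .005 0 -.033 .005 .08;0.0037 .0094 .01 -.0656 .011 .1623;0.0037 .0094 .0229 -.0656 .011 .1623;0.0037 .0094 .0229 -.0656 .011 .1623'|sed -n '2,3p';python3 drive.py '0 0 0 0 0 0;0 0 0 0 0 0;0 0 0 0 0 0;0 0 0 0 0 0'|sed -n '1,3p'
python3 - <<'E'
from h import *
fix([.5275,-.1042,.0245],np.radians(97.3))
im=cap();g=im.min(2);cv2.imwrite("pics/w8.png",im[:,:,::-1]);np.save("w8.npy",im)
print(proj([.5275,-.1042,.036]))
blobs(im,g>170,.036,150,9e9,(150,140,500,230))
E
```

```text
eef_pos: [0.5255, -0.1043, 0.1079]
orientation: [[-0.125, 0.992, -0.004], [0.992, 0.125, 0.0], [0.001, -0.004, -1.0]]
t: 25.12
eef_pos: [0.528, -0.1043, 0.1107]
orientation: [[-0.124, 0.992, 0.001], [0.992, 0.124, -0.0], [-0.0, 0.001, -1.0]]
[ 0.528  -0.1043  0.1107] shift [ 0.0003 -0.0006  0.0862] rot [ 0.001   0.0004 -0.0033] j [ 0.4545  0.1879 -0.3395  1.8571  0.0698  1.1069  0.2135]
[320.8819 205.0885]
px [299.1235 215.3704] area 347.5 ctr [ 0.5111 -0.1152] size [12.287  24.8221] ang 7.455204486846924 mean [ 0.5108 -0.1155]
px [318.7193 164.8246] area 213.5 ctr [ 0.5216 -0.0714] size [13.2912 11.2437] ang 7.076164722442627 mean [ 0.5217 -0.0713]
px [485.8082 143.1918] area 171.5 ctr [ 0.6585 -0.0342] size [30.9898  8.8009] ang 10.662983894348145 mean [ 0.6597 -0.0323]
```

```bash
python3 drive.py '0 -.001 .03 0 0 0;0 -.001 .055 0 0 0;0 -.001 .075 0 0 0;0 -.001 .082 0 0 0;0 -.001 .082 0 0 0'|sed -n '2,4p';python3 drive.py '0 0 .002 0 0 0;0 0 .0035 0 0 0;0 0 .0035 0 0 0'|sed -n '1,4p';python3 drive.py '0 0 0 0 0 0;0 0 0 0 0 0;0 0 0 0 0 0;0 0 0 0 0 0;0 0 0 0 0 0' .036|tail -5;python3 drive.py '0 0 0 0 0 0;0 0 0 0 0 0;0 0 0 0 0 0'|tail -5
```

```text
eef_pos: [0.525, -0.1042, 0.0263]
orientation: [[-0.123, 0.992, -0.004], [0.992, 0.123, 0.001], [0.001, -0.003, -1.0]]
ft_force: [-0.1, 0.7, 0.1]
t: 25.83
eef_pos: [0.5275, -0.1047, 0.0256]
orientation: [[-0.123, 0.992, 0.002], [0.992, 0.123, -0.001], [-0.001, 0.002, -1.0]]
ft_force: [-0.1, 0.7, -0.2]
eef_pos: [0.5264, -0.1046, 0.0247]
orientation: [[-0.123, 0.992, -0.0], [0.992, 0.123, -0.0], [-0.0, -0.0, -1.0]]
ft_force: [-0.5, 0.1, 1.2]
grip_width: 0.0437
finger_force: 30.0
eef_pos: [0.5264, -0.1046, 0.0247]
orientation: [[-0.123, 0.992, -0.0], [0.992, 0.123, -0.0], [-0.0, -0.0, -1.0]]
ft_force: [-2.2, 0.4, 4.2]
grip_width: 0.0436
finger_force: 30.0
```

```bash
python3 drive.py '0 0 -.02 0 0 0;0 0 -.05 0 0 0;0 0 -.08 0 0 0;0 0 -.09 0 0 0;0 0 -.09 0 0 0'|tail -5;python3 drive.py '-.03 -.003 0 0 0 .03;-.06 -.006 0 0 0 .06;-.09 -.009 0 0 0 .1;-.12 -.011 0 0 0 .129;-.1440 -.0132 0 0 0 .129'|sed -n '2,4p';python3 drive.py '0 0 0 0 0 0;0 0 0 0 0 0;0 0 0 0 0 0;0 0 0 0 0 0'|sed -n '1,4p'
python3 - <<'E'
from h import *
fix([.531,-.2492,.06],np.radians(89.7))
im=cap();g=im.min(2);np.save("w9.npy",im);cv2.imwrite("pics/w9.png",im[100:300,200:450,::-1].repeat(3,0).repeat(3,1))
o=S[0];q=lambda a:proj(o["eef_pos"]+o["orientation"]@np.array(a))
print("held ear top end corners",q([.039,.007,-.0073]),q([.039,-.007,-.0073]),"plate front",q([.027,.022,-.0113]),q([.027,-.022,-.0113]))
E
```

```text
eef_pos: [0.5288, -0.1048, 0.1173]
orientation: [[-0.123, 0.992, 0.006], [0.992, 0.123, -0.002], [-0.002, 0.006, -1.0]]
ft_force: [1.3, 0.3, -0.9]
grip_width: 0.0439
finger_force: 30.0
eef_pos: [0.5296, -0.2513, 0.1119]
orientation: [[0.008, 1.0, -0.003], [1.0, -0.008, 0.0], [0.0, -0.003, -1.0]]
ft_force: [0.8, -0.1, -1.1]
t: 27.67
eef_pos: [0.5309, -0.247, 0.1133]
orientation: [[0.003, 1.0, -0.001], [1.0, -0.003, 0.001], [0.001, -0.001, -1.0]]
ft_force: [-0.0, -0.4, -0.4]
[ 0.5309 -0.247   0.1133] shift [-0.0023  0.0002  0.0533] rot [-0.0014 -0.0015  0.0019] j [ 0.5917  0.2745 -0.2339  1.7413  0.0684  1.1357  0.3339]
held ear top end corners [333.987 187.006] [307.2955 186.99  ] plate front [362.4012 211.0867] [278.9181 211.0058]
```

View pics/w9.png

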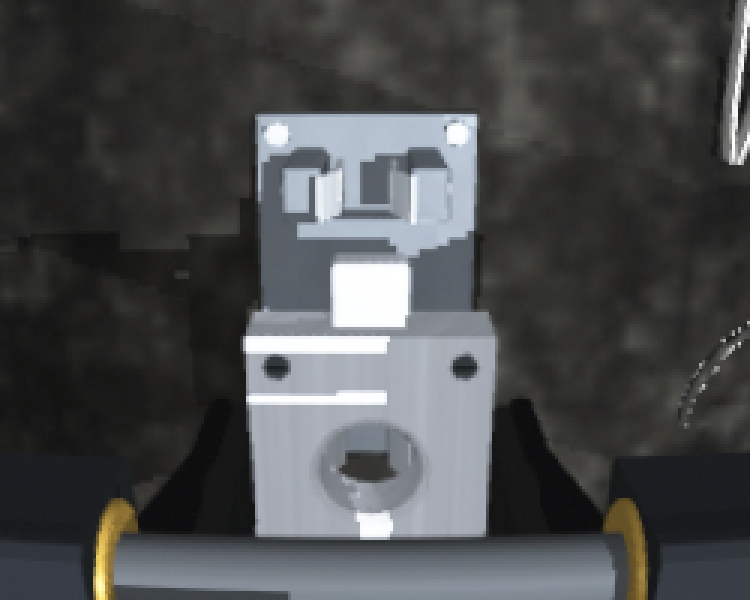

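The picture (3x crop, offset 200,100) shows the carrier squarely held: ear at (370,294), bore at (370,466), and the bracket fork ahead with clips at (328,190) and (405,190) and foot edges at x = 257 and 477. The predicted columns are 3 px off, so I'll check that at no time cost.

Run:
```python
from h import *
print(env.calibration("wrist")); o=env.observe();R=o["orientation"];print(R@R.T-np.eye(3))
S[0]=o
print(o["eef_pos"],proj(o["eef_pos"]+R@[.039,0,-.0073]))
g=np.load("w9.npy").min(2)
P=[onz("wrist",200+u/3,100+v/3,z)[:2] for u,v,z in[(257,118,.008),(477,118,.008),(328,205,.046),(405,205,.046),(331,262,.12),(410,262,.12)]]
print(np.array(P))
# foot left/right edge cols per row
for r in(142,150,156,164,190,200):
    d=np.diff(g[r,270:375].astype(int));print(r,270+np.argsort(-abs(d))[:4],d[np.argsort(-abs(d))[:4]])
for r in (158,162,166,170): print(r,*g[r,290:352:1]//10)
```

```text
{'fx': 309.70691628693146, 'fy': 309.70691628693146, 'cx': 323.2073381660685, 'cy': 197.23166855234993, 'tool_from_camera': array([[ 0.001 , -0.9524, -0.3048,  0.0834],
       [ 1.    ,  0.0008,  0.0008,  0.0012],
       [-0.0005, -0.3048,  0.9524, -0.1635],
       [ 0.    ,  0.    ,  0.    ,  1.    ]])}
[[ 0. -0.  0.]
 [-0.  0.  0.]
 [ 0.  0. -0.]]
[ 0.5311 -0.2471  0.1137] [320.6369 186.9917]
[[ 0.4997 -0.1965]
 [ 0.5639 -0.1967]
 [ 0.5219 -0.2144]
 [ 0.5415 -0.2145]
 [ 0.5258 -0.2085]
 [ 0.5397 -0.2086]]
142 [348 347 358 288] [134 -84 -84  74]
150 [358 285 335 308] [-111   96  -64   61]
156 [285 358 319 306] [114 -82 -71 -59]
164 [304 336 313 285] [120 101 -90  81]
190 [309 336 335 310] [105 -75 -56  53]
200 [335 310 309 336] [-86  78  68 -60]
158 8 8 8 8 12 16 18 18 18 18 18 18 18 15 15 18 18 15 16 19 21 21 22 23 16 17 18 18 18 17 10 8 8 8 8 9 8 9 9 11 15 14 14 14 14 13 10 19 19 19 18 18 18 18 18 18 18 18 18 15 16 18
162 8 8 8 10 13 16 18 17 18 18 18 18 17 9 9 21 23 22 21 21 21 21 21 22 15 17 18 18 18 17 10 9 9 9 9 9 9 9 9 11 15 14 14 14 14 15 14 24 23 19 18 18 18 18 18 18 18 18 17 19 19 18
166 8 8 8 8 12 16 18 18 18 18 18 18 17 9 9 20 23 23 21 21 21 21 22 23 13 17 18 17 17 17 10 9 9 9 9 9 9 9 9 10 15 14 14 14 14 15 14 24 23 19 18 18 18 18 18 18 18 18 17 15 16 18
170 8 8 8 8 11 14 15 16 16 16 16 16 15 9 9 20 23 23 21 21 21 21 20 17 9 9 9 9 9 9 9 9 9 9 9 9 9 9 9 10 13 13 14 14 14 15 15 24 23 18 17 17 18 18 18 18 18 18 18 16 16 18
```

```bash
python3 drive.py '-.002 -.0006 .02 0 0 0;-.0025 -.0006 .04 0 0 0;-.0025 -.0006 .049 0 0 0;-.0025 -.0006 .049 0 0 0'|sed -n '2,4p';python3 drive.py '0 0 0 0 0 0;0 0 0 0 0 0;0 0 0 0 0 0;0 0 0 0 0 0'|sed -n '1,4p'
python3 - <<'E'
from h import *
fix([.5305,-.2495,.05],np.radians(89.7))
im=cap();g=im.min(2);np.save("w10.npy",im);cv2.imwrite("pics/w10.png",im[100:290,200:450,::-1].repeat(3,0).repeat(3,1))
E
```

```text
eef_pos: [0.5287, -0.2496, 0.0629]
orientation: [[0.004, 1.0, -0.004], [1.0, -0.004, 0.002], [0.002, -0.004, -1.0]]
ft_force: [0.1, 0.1, -1.1]
t: 28.38
eef_pos: [0.5313, -0.2517, 0.0667]
orientation: [[0.005, 1.0, 0.002], [1.0, -0.005, -0.001], [-0.001, 0.002, -1.0]]
ft_force: [-0.1, 0.2, -0.8]
[ 0.5313 -0.2517  0.0667] shift [ 0.0022 -0.0008  0.0166] rot [ 0.0018  0.001  -0.0002] j [ 0.591   0.3238 -0.2275  1.7807  0.0834  1.0444  0.3277]
```

View pics/w10.png

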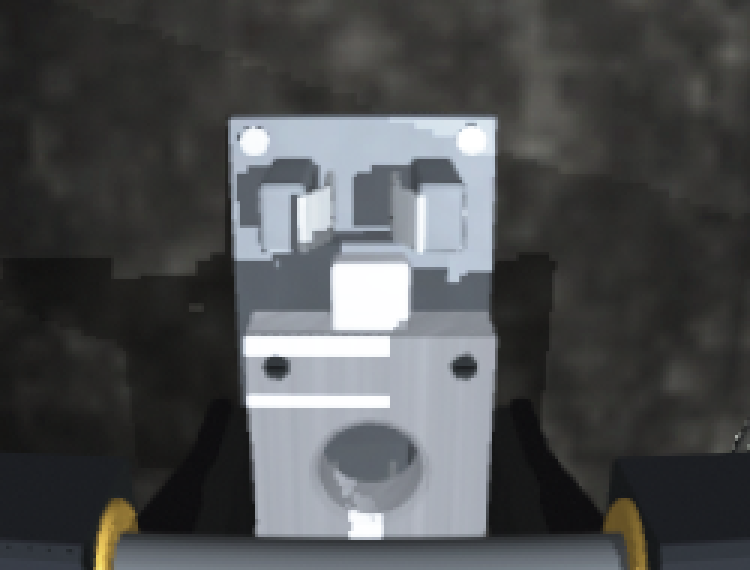

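The picture shows the held ear at crop (370,294), centred on column 370.5. The bracket foot spans 230–497 (centre 363.5) and the clips 297–425, so the bracket lies about 1.7 mm toward -x of the carrier.

Run:
```python
from h import *
import h
R=np.array([[.005,1,.002],[1,-.005,-.001],[-.001,.002,-1]])
S[0]=dict(eef_pos=np.array([.5313,-.2517,.0667]),orientation=R)
f=lambda u,v,z:onz("wrist",200+u/3,100+v/3,z)
print("foot far",f(363.5,117,.008)); e=f(370.5,262,.0667+.0073);print("ear end",e,"expected",-.2517+.039)
b=e[:2]-np.array([.5313,-.2517+.039]);print("bracket ctr",f(363.5,117,.008)[:2]-b-[0,.054])
g=np.load("w10.npy").min(2)
print([139+0, *g[132:146,300]])
print("clip/fork top far edge z.047?", f(300,163,.042), f(450,163,.042), f(445,186,.042),f(282,186,.042))
```

```text
foot far [ 0.5316 -0.1956  0.008 ]
ear end [ 0.533  -0.2129  0.074 ] expected -0.21269999999999997
bracket ctr [ 0.5299 -0.2494]
[139, np.uint8(39), np.uint8(40), np.uint8(43), np.uint8(45), np.uint8(47), np.uint8(54), np.uint8(85), np.uint8(148), np.uint8(184), np.uint8(184), np.uint8(184), np.uint8(185), np.uint8(184), np.uint8(185)]
clip/fork top far edge z.047? [ 0.5187 -0.2008  0.042 ] [ 0.5495 -0.2009  0.042 ] [ 0.5485 -0.2058  0.042 ] [ 0.5148 -0.2056  0.042 ]
```

```bash
python3 drive.py '.0022 -.0015 .002 0 0 0;.0022 -.0015 .007 0 0 0;.0022 -.0015 .012 0 0 0;.0022 -.0015 .012 0 0 0'|sed -n '2,4p';python3 drive.py '0 0 0 0 0 0;0 0 0 0 0 0;0 0 0 0 0 0'|sed -n '1,4p'
python3 -c "
from h import *
fix([.5298,-.2495,.04],np.radians(89.7))"
```

```text
eef_pos: [0.528, -0.2489, 0.052]
orientation: [[0.005, 1.0, -0.002], [1.0, -0.005, 0.001], [0.001, -0.002, -1.0]]
ft_force: [-0.4, -0.4, -1.4]
t: 29.02
eef_pos: [0.5291, -0.2494, 0.0536]
orientation: [[0.006, 1.0, 0.0], [1.0, -0.006, -0.0], [-0.0, 0.0, -1.0]]
ft_force: [0.4, 0.2, -1.4]
[ 0.5291 -0.2494  0.0536] shift [-0.0001  0.0007  0.0136] rot [ 0.0002  0.0002 -0.0004] j [ 0.5886  0.3344 -0.2271  1.7964  0.0869  1.0202  0.3224]
```

```bash
python3 drive.py '0 .0006 .004 0 0 0;0 .0006 .008 0 0 0;0 .0006 .012 0 0 0;0 .0006 .012 0 0 0'|sed -n '2,4p';python3 drive.py '0 0 .001 0 0 0;0 0 .003 0 0 0;0 0 .004 0 0 0;0 0 .004 0 0 0'|sed -n '2,4p';python3 drive.py '0 0 .001 0 0 0;0 0 .002 0 0 0;0 0 .003 0 0 0;0 0 .003 0 0 0'|sed -n '2,4p'
```

```text
eef_pos: [0.529, -0.249, 0.0403]
orientation: [[0.006, 1.0, -0.001], [1.0, -0.006, 0.001], [0.001, -0.001, -1.0]]
ft_force: [-0.1, -0.7, -0.4]
eef_pos: [0.5297, -0.2494, 0.0383]
orientation: [[0.005, 1.0, 0.0], [1.0, -0.005, -0.0], [-0.0, 0.0, -1.0]]
ft_force: [-1.1, 0.4, 3.3]
eef_pos: [0.5298, -0.2497, 0.0362]
orientation: [[0.006, 1.0, 0.001], [1.0, -0.006, -0.001], [-0.001, 0.001, -1.0]]
ft_force: [-0.5, -0.9, 0.0]
```

```bash
for i in 1; do python3 drive.py '0 0 .001 0 0 0;0 0 .002 0 0 0;0 0 .003 0 0 0;0 0 .003 0 0 0'|sed -n '2,6p';python3 drive.py '0 0 .001 0 0 0;0 0 .002 0 0 0;0 0 .003 0 0 0;0 0 .003 0 0 0'|sed -n '2,6p';done
```

```text
eef_pos: [0.53, -0.2499, 0.0329]
orientation: [[0.006, 1.0, 0.001], [1.0, -0.006, -0.001], [-0.001, 0.001, -1.0]]
ft_force: [-3.3, 0.1, 10.1]
grip_width: 0.0437
finger_force: 30.0
eef_pos: [0.5301, -0.2501, 0.0301]
orientation: [[0.006, 1.0, 0.001], [1.0, -0.006, -0.002], [-0.001, 0.001, -1.0]]
ft_force: [-3.4, -0.9, 8.7]
grip_width: 0.0435
finger_force: 30.0
```

```bash
python3 drive.py '0 0 .001 0 0 0;0 0 .002 0 0 0;0 0 .003 0 0 0;0 0 .003 0 0 0'|sed -n '2,6p'
```

```text
eef_pos: [0.53, -0.2502, 0.0271]
orientation: [[0.006, 1.0, 0.001], [1.0, -0.006, -0.002], [-0.002, 0.001, -1.0]]
ft_force: [-3.1, -0.6, 9.8]
grip_width: 0.0435
finger_force: 30.0
```

Past the tube top with steady clip force; continuing to the bed.

```bash
python3 drive.py '0 0 .001 0 0 0;0 0 .002 0 0 0;0 0 .003 0 0 0;0 0 .003 0 0 0'|sed -n '2,6p';python3 drive.py '0 0 .001 0 0 0;0 0 .002 0 0 0;0 0 .002 0 0 0'|sed -n '2,6p'
```

```text
eef_pos: [0.5301, -0.2502, 0.0241]
orientation: [[0.006, 1.0, 0.001], [1.0, -0.006, -0.002], [-0.002, 0.001, -1.0]]
ft_force: [-2.7, -0.7, 9.5]
grip_width: 0.0438
finger_force: 30.0
eef_pos: [0.5301, -0.2502, 0.0227]
orientation: [[0.006, 1.0, 0.001], [1.0, -0.006, -0.002], [-0.002, 0.001, -1.0]]
ft_force: [-5.0, 0.1, 12.6]
grip_width: 0.0437
finger_force: 30.0
```

```bash
python3 drive.py '0 0 .001 0 0 0;0 0 .0015 0 0 0;0 0 .002 0 0 0;0 0 .002 0 0 0'|sed -n '2,6p'
```

```text
eef_pos: [0.5302, -0.2503, 0.0227]
orientation: [[0.006, 1.0, 0.001], [1.0, -0.006, -0.002], [-0.002, 0.001, -1.0]]
ft_force: [-9.3, 3.5, 26.1]
grip_width: 0.0436
finger_force: 30.0
```

Seated rigidly at exactly the expected height (underside at 20 mm). Unload, release, lift, and head to the left carrier.

```bash
python3 drive.py '0 0 -.0015 0 0 0;0 0 -.003 0 0 0;0 0 -.003 0 0 0'|sed -n '2p;4p';python3 drive.py '0 0 0 0 0 0;0 0 0 0 0 0;0 0 0 0 0 0;0 0 0 0 0 0' .064|sed -n '2p;4,5p';python3 drive.py '0 0 -.02 0 0 0;0 0 -.05 0 0 0;0 0 -.08 0 0 0;0 0 -.092 0 0 0;0 0 -.092 0 0 0'|sed -n '2p;4,5p';python3 drive.py '.036 -.002 0 0 0 -.03;.072 -.004 0 0 0 -.06;.108 -.007 0 0 0 -.09;.144 -.009 0 0 0 -.12;.18 -.011 0 0 0 -.133'|sed -n '2p;4p';python3 drive.py '.03 0 0 0 0 0;.055 0 0 0 0 0;.055 0.0035 0 0 0 0;.055 .0035 0 0 0 0;.055 .0035 0 0 0 0'|sed -n '2p;4p';python3 drive.py '0 0 0 0 0 0;0 0 0 0 0 0;0 0 0 0 0 0'|sed -n '1,4p'
python3 - <<'E'
from h import *
fix([.517,-.0154,.0245],np.radians(97.3))
im=cap();g=im.min(2);np.save("w11.npy",im)
print(proj([.517,-.0154,.036]))
blobs(im,g>170,.036,80,9e9,(250,140,400,235))
E
```

```text
eef_pos: [0.5298, -0.2502, 0.0228]
ft_force: [-3.4, -0.5, 9.3]
eef_pos: [0.5295, -0.249, 0.0209]
ft_force: [0.1, 0.8, -0.4]
grip_width: 0.0605
eef_pos: [0.532, -0.2502, 0.117]
ft_force: [0.0, -0.2, -0.2]
grip_width: 0.0638
eef_pos: [0.5181, -0.0675, 0.1115]
ft_force: [0.8, -0.0, -0.2]
eef_pos: [0.5154, -0.015, 0.1122]
ft_force: [0.1, -0.4, -0.1]
t: 34.02
eef_pos: [0.516, -0.0154, 0.1131]
orientation: [[-0.125, 0.992, -0.0], [0.992, 0.125, -0.0], [-0.0, -0.0, -1.0]]
ft_force: [0.0, 0.7, 0.6]
[ 0.516  -0.0154  0.1131] shift [-0.0001  0.0011  0.0886] rot [-0.0005  0.0001 -0.002 ] j [ 0.3598  0.1459 -0.4091  1.9022  0.0649  1.1067  0.0509]
[322.9496 204.5068]
px [300.4091 217.4091] area 371.0 ctr [ 0.5    -0.0295] size [10.842  29.7407] ang 7.280107498168945 mean [ 0.4998 -0.0293]
px [320.2131 166.8361] area 278.5 ctr [0.5112 0.0151] size [13.5355 15.4685] ang 7.196938991546631 mean [0.5109 0.0157]
```

```bash
python3 drive.py '0 0.0003 .03 0 0 0;0 .0003 .055 0 0 0;0 .0003 .078 0 0 0;0 .0003 .084 0 0 0;0 .0003 .084 0 0 0'|sed -n '2,4p';python3 drive.py '0 0 .002 0 0 0;0 0 .0038 0 0 0;0 0 .0038 0 0 0'|sed -n '1,4p';python3 drive.py '0 0 0 0 0 0;0 0 0 0 0 0;0 0 0 0 0 0;0 0 0 0 0 0;0 0 0 0 0 0' .036|tail -5;python3 drive.py '0 0 0 0 0 0;0 0 0 0 0 0;0 0 0 0 0 0'|tail -5
```

```text
eef_pos: [0.5147, -0.0145, 0.0278]
orientation: [[-0.127, 0.992, -0.004], [0.992, 0.127, 0.0], [0.001, -0.004, -1.0]]
ft_force: [-0.4, 0.8, 0.0]
t: 34.73
eef_pos: [0.5174, -0.0143, 0.0268]
orientation: [[-0.127, 0.992, 0.002], [0.992, 0.127, -0.0], [-0.001, 0.002, -1.0]]
ft_force: [-0.8, 0.3, -0.2]
eef_pos: [0.5163, -0.0142, 0.0259]
orientation: [[-0.127, 0.992, -0.0], [0.992, 0.127, -0.0], [-0.0, -0.0, -1.0]]
ft_force: [-1.6, 0.7, 2.8]
grip_width: 0.0435
finger_force: 30.0
eef_pos: [0.5163, -0.0143, 0.0259]
orientation: [[-0.127, 0.992, -0.0], [0.992, 0.127, -0.0], [-0.0, -0.0, -1.0]]
ft_force: [-1.7, 0.1, 4.8]
grip_width: 0.0434
finger_force: 30.0
```

```bash
python3 drive.py '0 0 -.02 0 0 0;0 0 -.05 0 0 0;0 0 -.085 0 0 0;0 0 -.11 0 0 0;0 0 -.11 0 0 0'|tail -5;python3 drive.py '-.035 -.004 0 0 0 0;-.07 -.008 0 0 0 0;-.105 -.012 0 0 0 0;-.14 -.016 0 0 0 0;-.175 -.02 0 0 0 0'|sed -n '2p;4,6p';python3 drive.py '-.035 -.004 0 0 0 .02;-.07 -.008 0 0 0 .04;-.105 -.012 0 0 0 .06;-.14 -.016 0 0 0 .08;-.175 -.02 0 0 0 .11'|sed -n '2p;4p';python3 drive.py '-.02 -.002 0 0 0 0;-.035 -.002 0 0 0 0;-.035 -.002 0 0 0 0;-.035 -.002 0 0 0 0;-.035 -.002 0 0 0 0'|sed -n '1,6p'
python3 - <<'E'
from h import *
fix([.5226,-.4018,.0245],np.radians(91))
im=cap();g=im.min(2);np.save("w12.npy",im);cv2.imwrite("pics/w12.png",im[:,:,::-1])
for r in range(130,226,8): print(r,*[f"{v//10:2d}" for v in g[r,200:450:6]])
c=lambda m:None
for z in(.026,):
    blobs(im,g>120,z,300,9e9,(180,100,470,225))
E
```

```text
eef_pos: [0.5204, -0.0141, 0.1411]
orientation: [[-0.127, 0.992, 0.01], [0.992, 0.127, -0.001], [-0.002, 0.01, -1.0]]
ft_force: [0.8, 0.8, -0.9]
grip_width: 0.0436
finger_force: 30.0
eef_pos: [0.5182, -0.1918, 0.1346]
ft_force: [0.4, -0.4, -1.1]
grip_width: 0.0435
finger_force: 30.0
eef_pos: [0.5206, -0.368, 0.1343]
ft_force: [-0.2, 0.7, -0.6]
t: 37.07
eef_pos: [0.5207, -0.3989, 0.1351]
orientation: [[-0.02, 1.0, -0.0], [1.0, 0.02, 0.002], [0.002, -0.0, -1.0]]
ft_force: [0.9, 0.0, -0.2]
grip_width: 0.0439
finger_force: 30.0
[ 0.5207 -0.3989  0.1351] shift [-0.0032  0.0019  0.1106] rot [-0.     -0.002   0.0026] j [ 0.7293  0.3897 -0.1476  1.5395  0.0579  1.218   0.5926]
130  3  2  2  2  2  2  1  2  3  2  1 21 21 20 21 17 12 10 10 11 11 10 10 11  9  4  3  3  3  3  3  3  4  3  3  2  2  2 23 23 23 23
138  3  3  2  3  3  2  2  2  2  2  1 23 23 23 24 24 24 24 24 24 24 24 24 23 23 23 23 21 20 22 23 23  3  3  3  2  2 22 23 23 23 23
146  4  2  2  3  3  2  2  2  2  2  1 23 23 23 23 24 24 24 24 24 24 24 24 24 24 24 24 24 24 12  9 24  3  2  2  3  2 23 23 23 23 23
154  4  2  3  2  2  2  2  2  3  
[... 812 characters left out ...]
22 22 22 12 12 18 23 23 12  9 23  2  2  3  2  2  2  2  2  2  0  1
210 13  1  1  1  1  2  2  1  1  1  1 11 12 12 10  9  9  9  9 22 22 14 11  8  8  8  8 11 12  8 22  3  3  2  2  3  2  2  2  1  0  1
218 15  1  1  1  1  2  2  1  1  1  1 11 12 12 11 11 10 11 11 11 11 11 11 11 11 11 10 10 12  8 15  3  3  2  2  2  2  2  2  0  1  1
px [321.2339 177.8538] area 8805.5 ctr [ 0.5223 -0.386 ] size [ 92.634 112.166] ang 88.4307632446289 mean [ 0.52   -0.3847]
px [449.5535 149.1628] area 3402.5 ctr [ 0.6357 -0.3543] size [51.849  81.0248] ang 6.97874116897583 mean [ 0.6406 -0.3531]
px [189.1359 163.9443] area 2221.5 ctr [ 0.3949 -0.3736] size [125.0299  27.4953] ang 84.65498352050781 mean [ 0.3924 -0.3729]
```

```bash
python3 drive.py '-.0018 .001 .035 0 0 0;-.0018 .001 .07 0 0 0;-.0018 .001 .1 0 0 0;-.0018 .001 .115 0 0 0;-.0018 .001 .115 0 0 0'|sed -n '2,4p';python3 drive.py '0 0 .003 0 0 0;0 0 .006 0 0 0;0 0 .008 0 0 0;0 0 .008 0 0 0'|sed -n '1,4p'
```

```text
eef_pos: [0.5187, -0.3989, 0.0161]
orientation: [[-0.02, 1.0, -0.006], [1.0, 0.02, 0.006], [0.006, -0.006, -1.0]]
ft_force: [-1.3, 0.1, -1.4]
t: 37.87
eef_pos: [0.5216, -0.4035, 0.014]
orientation: [[-0.018, 1.0, 0.002], [1.0, 0.018, -0.001], [-0.001, 0.002, -1.0]]
ft_force: [-0.1, 0.0, -1.8]
```

```bash
python3 drive.py '0 0 .001 0 0 0;0 0 .003 0 0 0;0 0 .0045 0 0 0;0 0 .0045 0 0 0'|sed -n '2p;4p';python3 drive.py '0 0 .0005 0 0 0;0 0 .001 0 0 0;0 0 .0015 0 0 0;0 0 .0015 0 0 0'|sed -n '2p;4p'
```

```text
eef_pos: [0.5207, -0.4032, 0.008]
ft_force: [-0.0, -0.0, -0.3]
eef_pos: [0.5207, -0.4033, 0.0079]
ft_force: [-3.4, 1.6, 7.4]
```

Contact with the tray floor. Release and lift, then verify everything.

```bash
python3 drive.py '0 0 -.001 0 0 0;0 0 -.001 0 0 0'|sed -n '2p;4p';python3 drive.py '0 0 0 0 0 0;0 0 0 0 0 0;0 0 0 0 0 0;0 0 0 0 0 0' .058|sed -n '2p;4,5p';python3 drive.py '0 0 -.02 0 0 0;0 0 -.05 0 0 0;0 0 -.085 0 0 0;0 0 -.12 0 0 0;0 0 -.15 0 0 0'|sed -n '2p;4,5p';python3 drive.py '-.03 0 -.02 0 0 0;-.06 0 -.05 0 0 0;-.06 0 -.08 0 0 0;-.06 0 -.08 0 0 0;-.06 0 -.08 0 0 0'|sed -n '2p;4,5p';python3 drive.py '0 0 0 0 0 0;0 0 0 0 0 0;0 0 0 0 0 0'|sed -n '1,4p'
python3 - <<'E'
from h import *
im=cap();g=im.min(2);np.save("w13.npy",im);cv2.imwrite("pics/w13.png",im[:,:,::-1])
t=env.capture("top");cv2.imwrite("pics/top13.png",t[:,:,::-1])
print(S[0]["eef_pos"],S[0]["t"])
print("bracket",proj([.53,-.25,.034]),"tray",proj([.5207,-.4033,.018]))
print("carrier in bracket z.034");blobs(im,g>150,.034,200,9e9,(200,60,450,170))
print("in tray z .018");blobs(im,g>100,.018,200,9e9,(200,150,450,260))
old=cv2.imread("pics/top0.png")[:,:,::-1];d=np.abs(old.astype(int)-t).max(2)>70
cs,_=cv2.findContours(d.astype(np.uint8),0,2)
for c in cs:
    if cv2.contourArea(c)>12:
        x,y,w,h=cv2.boundingRect(c)
        if y<245:print("changed",x,y,w,h)
E
```

```text
eef_pos: [0.5211, -0.4035, 0.008]
ft_force: [-0.1, 0.1, 2.6]
eef_pos: [0.5208, -0.4032, 0.0075]
ft_force: [-0.1, -0.2, -0.8]
grip_width: 0.0566
eef_pos: [0.5211, -0.4034, 0.1601]
ft_force: [1.2, 0.1, 0.7]
grip_width: 0.0576
eef_pos: [0.5227, -0.4643, 0.2401]
ft_force: [0.7, -0.1, -0.7]
grip_width: 0.0581
t: 40.12
eef_pos: [0.5215, -0.4621, 0.2359]
orientation: [[-0.018, 1.0, -0.002], [1.0, 0.018, 0.002], [0.002, -0.002, -1.0]]
ft_force: [-0.1, 0.5, 0.3]
[ 0.5215 -0.4621  0.2359] 40.1167
bracket [333.0941  -3.0467] tray [322.6232 121.4982]
carrier in bracket z.034
px [327.1743 111.3886] area 7714.0 ctr [ 0.5214 -0.4022] size [119.6147 110.6747] ang 88.30599212646484 mean [ 0.5258 -0.39  ]
px [427.1955  90.0223] area 2696.5 ctr [ 0.6423 -0.3584] size [64.7879 77.6536] ang 2.915757656097412 mean [ 0.6461 -0.3575]
px [212.5275 114.9927] area 2676.5 ctr [ 0.3859 -0.3926] size [137.4561  36.2209] ang 88.09494018554688 mean [ 0.3855 -0.3931]
in tray z .018
px [322.2883 160.1937] area 1873.0 ctr [ 0.5204 -0.4533] size [115.8878  29.7884] ang 1.1022922992706299 mean [ 0.5212 -0.4517]
px [215.6533 204.6642] area 3058.0 ctr [ 0.378  -0.5173] size [159.1901  52.8703] ang 84.02703857421875 mean [ 0.3762 -0.5161]
changed 330 242 131 134
changed 308 208 19 12
changed 329 205 19 12
changed 365 204 19 11
changed 431 169 70 73
```

```bash
python3 -c "
from bench import env
print(env.close_job())"
```

```text
the job is handed in; nothing more can be done
None
```

The job is handed in: the left carrier failed the gauge and is in the reject tray, the right one passed and is pressed home in the bracket, and the gauge is back in its stand, all at about 40 s. Contact heights and a before/after top view support this, but I had no pictures left for a close-up of the bracket or tray.

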